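Pack the wheel-hub kit into the stacking organizer

ROBOT

A 7-joint arm with a two-finger parallel gripper is mounted at the origin on the work surface. World frame = base frame: x ahead of the robot, y to its left, z up, the work surface at z = 0. Lengths are in m, angles in degrees, forces in N, time in s.
With the tool pointing down it reaches from about 0.4 to 0.85 m from the base axis. Payload 6.9 kg.
Tool frame: the origin (TCP) lies on the centre line of the jaws, within the pads' length; the fingertips stand 17 mm ahead of it and the grasp point (between the pads) lies 2 mm behind it; z points along the fingers, y is the line along which they close (so a half turn about z gives the same grasp; the last joint's range is limited). The gripper opens to 85 mm and grips with 20 to 120 N. Pads are 22 mm wide; open, the fingers measure 114 mm over their backs; the gripper's body (76 mm by 85 mm) begins 54 mm behind the grasp point. The pads swing forward as they close: fully open they stand 13 mm farther back than shut.
Start: joints at [-62.596, 29.078, -13.613, 85.955, 7.202, 65.827, -8.869], TCP at [0.228, 0.582, 0.248] pointing down, gripper open.
Joint ranges: [-176.47, 176.47], [-13.61, 117.27], [-81.72, 77.17], [0.22, 143.17], [-87.28, 267.28], [10, 112.55], [-165.47, 165.47]. Speed limits (degrees/s): [136.94, 136.94, 180, 180, 180, 180, 180].

INTERFACE

Orientations are given as [roll, pitch, yaw] about the fixed x, y, z axes, in that order (R = Rz(yaw) Ry(pitch) Rx(roll)).
In Python, from workcell import read_state, imaging, r, masks_of gives the robot as it stands.
- The arm moves only by the tool carry_out, never from a script. Its argument "moves" is a list of rows, each a list of 7 numbers: the shift along the tool's x, y, z as a fraction of full scale, then the turn, a rotation vector about the tool's x, y, z as a fraction of full scale, then the finger opening in mm, from 0 to 85.4. A call has exactly 8 rows; each row is the pose to reach, as a shift and turn from the pose commanded when the call began, along the tool's axes at that moment, turning the shorter way round; what a row does not reach only later rows make up. Full scale, the value 1, is 500 mm for a shift and 180 degrees for a turn. A row lasts 1/10 s, in which the tool goes at most 50 mm and 8.59 degrees, less where a joint would pass 70% of its speed; a pose out of reach is approached as far as the arm can. A call with a number of a shift or a turn outside -1 to 1 is refused whole. A call with a gripper value outside its range is refused whole. The fingers move at their own pace and stop on an object; "force" is the grip in N (left out, the last holds). Time passes only in rows, so rows that repeat a pose let the fingers close, or fill a call up. It gives the time, the measured TCP pose, the force, the opening and the grip force at its end, in the units of the state.
- read_state(): the state, without advancing time (a new reading comes with each control period).
- imaging.camera(name): name is "scene" or "top" or "wrist"; returns a dict with "image" (400x640x3 uint8, red, green, blue), "depth" (400x640 float32, m along the optical axis (not along the pixel's ray), 0 where there is no reading), "fx", "fy", "cx", "cy" (pixels), "k1" (the pictures are not rectified: a ray, as slopes to the right and down, at radius r is drawn at 1 + k1 r^2 times it, then the intrinsics apply), "R" (3x3) and "t" (3): a world point X has camera coordinates R X + t. Camera axes: x right, y down, z forward; pixel columns grow to the right and rows downward; lengths in m; the calibration is good to about 2 mm. A picture is of the moment at which its call begins.
- r.close_job(): hands the job in; it is judged then, once.
Trained networks look in a picture, given as the dict that the camera call returned (one of the last four; its "shot" number tells which), for a name from the list of things; names that differ only in an ending like _2 or _b are one class to them, and where a whole thing is asked for, a point or a joint stands for the part that bears it (a point fixed in the world has none). Each returns a list of dicts, best first, with "conf" (0 to 1); they miss things now and then, are a little off and sometimes report something else, mostly with a low value. They report only what shows in the picture. A call takes as long as a camera call.
- masks_of(picture, target): "mask" (400x640 bool, what is visible of it) and "xy" ([column, row] in pixels, amid what is visible of it).
The state is a dict: "clock": time; "q": joint angles; "dq": joint speeds; "tau": joint torques, N m; "ee_pos": TCP position; "ee_rot": TCP orientation; "force": force on the tool from outside, world axes, zero at the start; "torque": the same for the moment, N m; "opening": finger opening in m; "grip_force": force on a finger pad.
Only numpy, scipy, OpenCV 4.12 (cv2) and the standard library are available. Lean on these libraries where they do the work, as an engineer would, in place of code of your own. Each camera call takes 0.05 s, during which the arm holds its last target. There are 200 camera calls.

TASK

Pack the hub kit into the clear stacking organizer, in this order: lay the brass washer flat in the middle of the oak coaster in the lower tier, put the red hub cover upright over the washer so that it rests flat on the coaster, stand the steel lug socket upright in the middle of the blue pad, stack the upper tier squarely on the lower tier so that it is fully seated, and last lay the spring clip hanger flat in the upper tier, on either side of its white grip. Let go of each thing before going on to the next, and do not push away or tip over the green grease tin.

Things in the scene. Friction and masses are not known exactly. Their poses are not given: they have to be found in the camera images.
- washer_mid (a point): Brass washer, loose, lying flat: outer diameter 36 mm, hole 16 mm, 8 mm thick, about 45 g. Point: its centre, half-way up (4 mm above its underside); z along its axis.
- cover_mid (a point): Red hard hub cover, loose, open side down: a round cap 62 mm across, 18 mm high, hollow beneath (50 mm across, 12 mm deep), with a solid round boss on top to grip it by, 30 mm across and 22 mm high; 40 mm high in all, about 60 g. Point: on its axis half-way up, 20 mm above its lower edge (2 mm above the foot of the boss); z up.
- socket_mid (a point): Steel lug wrench socket, loose, standing upright with its open mouth up: a cylinder 30 mm across and 42 mm high, about 130 g. Point: its centre, half-way up (21 mm above its foot); z up along its axis.
- clip_mid (a point): Stainless spring clip hanger, loose, rigid, lying flat: a body 60 mm long (its x) by 20 mm wide (its y) and 18 mm high, grasped across its width; a wire hook reaches from one end to x = +52 mm and to y = +20 mm; about 50 g. Point: centre of the 60 x 20 body, half-way up (9 mm above its underside).
- upper_grip (a point): Loose upper tier: clear tray, white rim, 118 (x) by 230 (y) mm. Heights from its underside: plug 96 x 208 mm from 0 to 8, tray floor top 12, rim 42 (walls 4 thick), top of the white central grip plate 52 (14 thick along y, 70 long along x; a half-tray about 110 x 104 mm each side). 280 g. Point: mid grip plate, 40 mm above the underside; when seated, 94 mm above the lower tier's underside.
- lower_tier: Lower tier, fixed to the shelf: a clear open box, grey rim, 118 (x) by 230 (y) mm outside, 62 mm high, walls 4 mm, floor top at 4 mm; a 50 mm high cross wall makes two wells, at +y and -y, each about 110 x 109 mm. The upper tier's plug goes inside its rim (7 mm play each side), its tray rests on the rim, either way round. Origin: centre of its underside on the shelf, z up.
- oak_coaster: Square oak coaster, 94 x 94 x 6 mm, fixed on the floor of one of the two wells of the lower tier (either one), at the middle of the well. Origin: centre of its underside, 4 mm above the shelf; its upper face is 6 mm above that.
- blue_pad: Square blue pad, 94 x 94 x 6 mm, fixed on the floor of the other well of the lower tier, at the middle of the well. Origin: centre of its underside, 4 mm above the shelf; its upper face is 6 mm above that.
- grease_tin_mid (a point): Green grease tin with a pale metal lid, loose, standing upright between the two tiers, 42 mm across and 45 mm high: not to be moved or tipped. Point: its centre, half-way up.

How it is judged (in metres and radians):
On the way, in this order (a step that is already met when the one before it is completed fails the run):
1. the washer lies flat in the middle of the coaster, released (horizontal distance between washer_mid and oak_coaster below 0.015 m and z of washer_mid in the frame of oak_coaster below 0.014 m and angle between washer_mid's own z axis and vertical below 0.15 rad and contact force between the fingers and washer below 0.1 N), for 0.2 s.
2. the cover sits flat over the washer, released (horizontal distance between washer_mid and oak_coaster below 0.015 m and z of washer_mid in the frame of oak_coaster below 0.014 m and angle between washer_mid's own z axis and vertical below 0.15 rad and horizontal distance between cover_mid and oak_coaster below 0.016 m and horizontal distance between cover_mid and washer_mid below 0.01 m and z of cover_mid in the frame of oak_coaster below 0.029 m and angle between cover_mid's own z axis and vertical below 0.08 rad and contact force between the fingers and hub_cover below 0.1 N), for 0.2 s.
3. the socket stands in the middle of the blue pad, released (horizontal distance between socket_mid and blue_pad below 0.015 m and z of socket_mid in the frame of blue_pad below 0.03 m and angle between socket_mid's own z axis and vertical below 0.1 rad and contact force between the fingers and lug_socket below 0.1 N), for 0.2 s.
4. the upper tier is fully seated on the lower tier, released (horizontal distance between upper_grip and lower_tier below 0.01 m and z of upper_grip in the frame of lower_tier between 0.09 and 0.0975 m and angle between upper_grip's own z axis and vertical below 0.03 rad and angle between the y axis of upper_grip and the y axis of lower_tier, either way round below 0.1 rad and contact force between the fingers and upper_tier below 0.1 N), for 0.2 s.
5. the clip lies flat in the upper tier, released (z of clip_mid in the frame of upper_grip between -0.026 and -0.013 m and x of clip_mid in the frame of upper_grip between -0.057 and 0.057 m and y of clip_mid in the frame of upper_grip between -0.113 and 0.113 m and (angle between clip_mid's own z axis and vertical below 0.15 rad or angle between clip_mid's own z axis and vertical above 2.99 rad) and contact force between the fingers and spring_clip below 0.1 N), for 0.2 s.
At the end, for the whole second after the job is handed in: Washer flat on coaster, within 15 mm of its centre; cover flat over it (16 mm from coaster centre, 10 mm from washer); socket upright within 15 mm of pad centre; upper tier level and seated (10 mm, 0.1 rad, point 90-97.5 mm up); clip flat on its floor; all released and at rest (horizontal distance between washer_mid and oak_coaster below 0.015 m and z of washer_mid in the frame of oak_coaster below 0.014 m and angle between washer_mid's own z axis and vertical below 0.15 rad and horizontal distance between cover_mid and oak_coaster below 0.016 m and horizontal distance between cover_mid and washer_mid below 0.01 m and z of cover_mid in the frame of oak_coaster below 0.029 m and angle between cover_mid's own z axis and vertical below 0.08 rad and horizontal distance between socket_mid and blue_pad below 0.015 m and z of socket_mid in the frame of blue_pad below 0.03 m and angle between socket_mid's own z axis and vertical below 0.1 rad and horizontal distance between upper_grip and lower_tier below 0.01 m and z of upper_grip in the frame of lower_tier between 0.09 and 0.0975 m and angle between upper_grip's own z axis and vertical below 0.03 rad and angle between the y axis of upper_grip and the y axis of lower_tier, either way round below 0.1 rad and z of clip_mid in the frame of upper_grip between -0.026 and -0.013 m and x of clip_mid in the frame of upper_grip between -0.057 and 0.057 m and y of clip_mid in the frame of upper_grip between -0.113 and 0.113 m and (angle between clip_mid's own z axis and vertical below 0.15 rad or angle between clip_mid's own z axis and vertical above 2.99 rad) and linear speed of each of washer, hub_cover, lug_socket, upper_tier, spring_clip below 0.02 m/s); the robot touches nothing.
It fails at once if the green grease tin is moved by more than 20 mm or tipped (distance of grease_tin_mid from where it was at the start of the episode above 0.02 m or angle between grease_tin_mid's own z axis and vertical above 0.5 rad).
It also fails if it takes over 120 s, if anything falls off the work surface, if the arm or the gripper's body presses on something with over 40 N, if the wrist force passes 120 N, or if a joint passes its speed limit or range.

## Working session

There is one attempt and no reset: what is moved stays moved. The work goes in short steps, Python scripts to look and compute and a tool call to move; the robot and the scene stay as the last step left them, time stands still between calls to the robot, and variables do not carry over. Pictures are saved under pics/ and viewed, at most 17 in all, crops included, and the job is handed in when it is done.

Besides the shell and the picture viewer there is one more tool, called as name(argument=value, ...), one argument or row to a line, values as JSON. carry_out: Moves the arm, as the interface text tells. Shift numbers are shares of 500 mm and turn numbers shares of 180 degrees, none past 1 either way. Its arguments: {"type":"object","properties":{"moves":{"type":"array"},"force":{"type":"number"}},"required":["moves"]}

```bash
mkdir -p pics; ls
cat > h.py <<'E'
import numpy as np, cv2
from workcell import read_state, imaging, r, masks_of
from scipy.spatial.transform import Rotation as Ro
def save(p,name): cv2.imwrite(f'pics/{name}.png',p['image'][:,:,::-1])
def cloud(p,mask=None):
    "world points (N,3) of masked pixels"
    d=p['depth']; m=(d>0) if mask is None else (mask&(d>0))
    v,u=np.nonzero(m); x=(u-p['cx'])/p['fx']; y=(v-p['cy'])/p['fy']
    a,b=x.copy(),y.copy()
    for _ in range(8):
        s=1+p['k1']*(a*a+b*b); a,b=x/s,y/s
    z=d[v,u]; P=np.c_[a*z,b*z,z]
    return (P-p['t'])@p['R'], np.c_[u,v]
def proj(p,X):
    c=np.atleast_2d(X)@p['R'].T+p['t']; a=c[:,:2]/c[:,2:]
    a=a*(1+p['k1']*(a**2).sum(1,keepdims=True)); return a*[p['fx'],p['fy']]+[p['cx'],p['cy']]
E
cat > a.py <<'E'
from h import *
s=read_state(); print({k:np.round(v,3) for k,v in s.items()})
names=['washer_mid','cover_mid','socket_mid','clip_mid','upper_grip','lower_tier','oak_coaster','blue_pad','grease_tin_mid']
for c in ['top','scene']:
    p=imaging.camera(c); save(p,c+'0')
    print(c,'cam at',np.round(-p['R'].T@p['t'],3))
    for n in names:
        for k in masks_of(p,n)[:2]:
            P,_=cloud(p,k['mask'])
            if len(P)<5: continue
            zt=np.percentile(P[:,2],95); T=P[P[:,2]>zt-.006]
            rect=cv2.minAreaRect((T[:,:2]*1000).astype(np.float32))
            print(n,round(k['conf'],2),np.round(k['xy']),'n',len(P),'med',np.round(np.median(P,0),3),'ztop',round(zt,3),'zlo',round(np.percentile(P[:,2],5),3),'rect',np.round(rect[0],1),np.round(rect[1],1),round(rect[2],1))
E
python3 a.py
```

```text
pics
{'clock': np.float64(0.0), 'q': array([-62.597,  29.126, -13.608,  86.009,   7.203,  65.829,  -8.869]), 'dq': array([-0.075, -0.032, -0.062,  0.016, -0.005,  0.059, -0.052]), 'tau': array([ 1.0000e-03, -6.2059e+01, -2.1860e+00, -2.4966e+01,  1.3000e-02,
        1.2000e-02, -0.0000e+00]), 'ee_pos': array([0.228, 0.582, 0.247]), 'ee_rot': array([-1.79895e+02,  4.00000e-03,  1.58643e+02]), 'force': array([-0.279,  0.44 , -0.756]), 'torque': array([-0.04 ,  0.004,  0.034]), 'grip_force': np.float64(0.0), 'opening': np.float64(0.085)}
top cam at [0.426 0.011 1.145]
cover_mid 0.9 [169. 226.] n 425 med [0.462 0.399 0.02 ] ztop 0.043 zlo 0.012 rect [462.5 403.4] [27.4 26.7] 88.6
socket_mid 0.68 [227. 232.] n 100 med [0.451 0.245 0.032] ztop 0.045 zlo 0.017 rect [449.3 243. ] [26.6 24. ] 88.6
clip_mid 0.59 [462. 218.] n 229 med [ 0.483 -0.408  0.019] ztop 0.022 zlo 0.003 rect [ 479.9 -405.3] [20.3 61.5] 38.1
upper_grip 0.96 [243. 172.] n 3850 med [0.618 0.203 0.014] ztop 0.046 zlo 0.01 rect [615.8 202.8] [119.9 231.5] 6.7
lower_tier 0.76 [381. 170.] n 1929 med [ 0.617 -0.193  0.035] ztop
[... 820 characters left out ...]
6. 142.] n 158 med [ 0.486 -0.405  0.013] ztop 0.02 zlo -0.0 rect [ 485.8 -403.8] [25.4 59.7] 38.9
lower_tier 0.67 [270. 184.] n 2769 med [ 0.603 -0.184  0.036] ztop 0.062 zlo 0.005 rect [ 603.7 -189.6] [239.2 121.9] 80.4
oak_coaster 0.78 [272. 197.] n 296 med [ 0.604 -0.155  0.01 ] ztop 0.013 zlo 0.006 rect [ 622.4 -139.2] [127.3  77.1] 40.1
oak_coaster 0.6 [254. 144.] n 161 med [ 0.488 -0.404  0.013] ztop 0.02 zlo 0.001 rect [ 485.8 -403.8] [25.4 59.7] 38.9
blue_pad 0.74 [259. 176.] n 283 med [ 0.586 -0.262  0.01 ] ztop 0.013 zlo 0.006 rect [ 584.2 -262.1] [58.4 77.6] 78.3
grease_tin_mid 0.84 [312. 219.] n 305 med [0.603 0.004 0.036] ztop 0.046 zlo 0.008 rect [595.3  -5.3] [39.6 36.7] 52.9
```

View pics/top0.png

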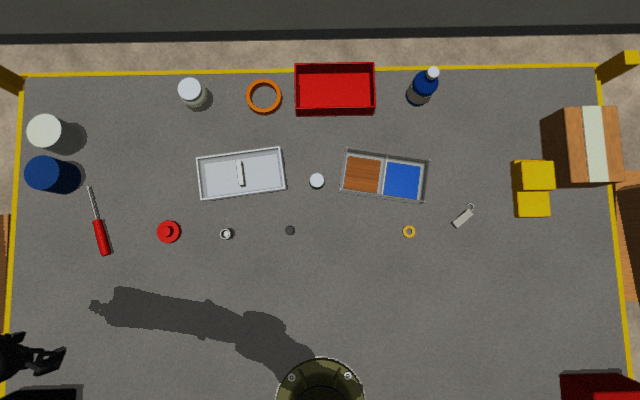

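View pics/scene0.png

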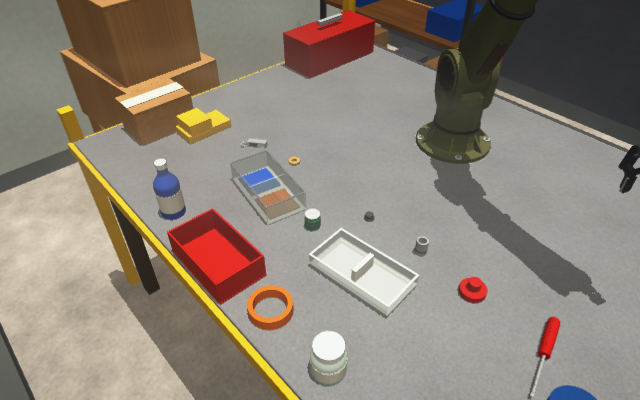

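```bash
cat >> h.py <<'E'
def go(x,y,z,yaw,s=None):
    "print the row for a tool-down target"
    s=s or read_state(); R0=Ro.from_euler('xyz',s['ee_rot'],degrees=True)
    d=R0.inv().apply(np.array([x,y,z])-s['ee_pos'])/.5
    w=(R0.inv()*Ro.from_euler('xyz',[180,0,yaw],degrees=True)).as_rotvec(degrees=True)/180
    print('row',np.round(np.r_[d,w],4).tolist())
E
python3 - <<'E'
from h import *
p=imaging.camera('top')
im=p['image'].astype(int); m=np.zeros(im.shape[:2],bool)
m[215:248,395:422]=True
m&=(im[:,:,0]-im[:,:,2]>50)
P,_=cloud(p,m); print(len(P),P.mean(0),np.median(P,0),cv2.minEnclosingCircle((P[:,:2]*1000).astype(np.float32)))
go(.45,.25,.25,170); go(.457,-.26,.22,170)
E
```

```text
111 [ 0.44782432 -0.25761355  0.00893481] [ 0.44758252 -0.25747083  0.00934455] ((448.1532897949219, -258.8556823730469), 18.72488784790039)
row [-0.656, -0.4565, -0.0034, -0.0, 0.0, -0.0631]
row [-1.0406, -1.4013, 0.0567, -0.0, 0.0, -0.0631]
```

carry_out(
  moves=[
    [-0.656,-0.456,0,0,0,-0.063,60],
    [-0.656,-0.456,0,0,0,-0.063,60],
    [-0.656,-0.456,0,0,0,-0.063,60],
    [-0.656,-0.456,0,0,0,-0.063,60],
    [-0.656,-0.456,0,0,0,-0.063,60],
    [-0.656,-0.456,0,0,0,-0.063,60],
    [-0.8,-0.9,0,0,0,-0.063,60],
    [-0.8,-0.9,0,0,0,-0.063,60],
  ],
  force=40,
)

```text
clock: 1.85
ee_pos: [0.4084, 0.2317, 0.2482]
ee_rot: [180.0, 0.0, 169.9]
force: [0.7, 0.7, 0.1]
opening: 0.0602
grip_force: 0.0
```

```bash
python3 -c "
from h import *
s=read_state();print(s['clock'],s['ee_pos'],s['ee_rot'],s['q'],s['opening']); go(.44,-.258,.18,170)"
```

```text
1.85 [0.40840787 0.23167393 0.24824693] [1.79986990e+02 1.86868049e-02 1.69930299e+02] [-22.63804547  15.34531178 -12.843399   108.38364173   4.04163925
  56.68057977  42.67098154] 0.060191254212399944
row [-0.2334, -0.9532, 0.1364, 0.0001, 0.0001, -0.0004]
```

carry_out(
  moves=[
    [-0.233,-0.953,0.1,0,0,0,60],
    [-0.233,-0.953,0.1,0,0,0,60],
    [-0.233,-0.953,0.1,0,0,0,60],
    [-0.233,-0.953,0.1,0,0,0,60],
    [-0.233,-0.953,0.1,0,0,0,60],
    [-0.233,-0.953,0.1,0,0,0,60],
    [-0.233,-0.953,0.1,0,0,0,60],
    [-0.233,-0.953,0.1,0,0,0,60],
  ],
)

```text
clock: 2.65
ee_pos: [0.4336, -0.1654, 0.2079]
ee_rot: [-180.0, 0.1, 170.0]
force: [2.1, 1.0, 0.4]
opening: 0.0599
grip_force: 0.0
```

```bash
python3 -c "
from h import *
s=read_state();print(s['clock'],s['ee_pos'],s['ee_rot'],s['q'],s['opening']); go(.448,-.258,.15,170)
p=imaging.camera('wrist');save(p,'w0');print(p['R'],p['t'], -p['R'].T@p['t'])"
```

```text
2.65 [ 0.4335535  -0.16541249  0.20794701] [-1.79993432e+02  6.67942744e-02  1.69994097e+02] [ 18.56298565  17.17353245  -0.9182451  112.88880771   0.35141607
  49.87319304  97.45360001] 0.05993086085150184
row [-0.0605, -0.1773, 0.116, -0.0, 0.0004, -0.0]
[[ 0.17442321  0.98466994  0.00128968]
 [ 0.94457482 -0.16769047  0.28223806]
 [ 0.2781276  -0.04801066 -0.95934353]] [ 0.08585192 -0.46319132  0.21071938] [ 0.36393741 -0.1520918   0.33277177]
```

View pics/w0.png

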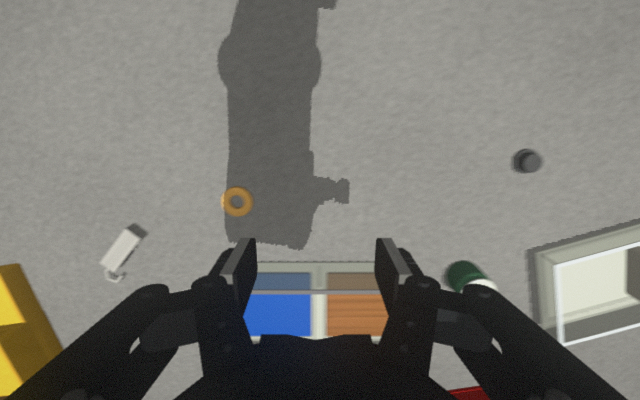

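```bash
cat > w.py <<'E'
from h import *
import sys
def washer(p,ctr,rad=30):
    im=p['image'].astype(int); m=np.zeros(im.shape[:2],bool); u,v=map(int,ctr)
    m[max(0,v-rad):v+rad,max(0,u-rad):u+rad]=True
    m&=(im[:,:,0]-im[:,:,2]>40)
    P,_=cloud(p,m); return len(P),np.round(P.mean(0),4),cv2.minEnclosingCircle((P[:,:2]*1000).astype(np.float32))
def fingers(p,s):
    P,uv=cloud(p); T=Ro.from_euler('xyz',s['ee_rot'],degrees=True).inv().apply(P-s['ee_pos'])
    k=(abs(T[:,0])<.02)&(abs(T[:,1])<.06)&(T[:,2]>-.05)&(T[:,2]<.05)&(uv[:,1]>150)
    for sg in (-1,1):
        q=T[k&(T[:,1]*sg>0)]
        if len(q): print('finger',sg,len(q),'zmax',np.round(np.percentile(q[:,2],[90,98,100]),4),'y',np.round(np.percentile(q[:,1],[2,50,98]),4),'x',np.round(np.percentile(q[:,0],[2,98]),4))
E
python3 - <<'E'
from w import *
s=read_state(); p=imaging.camera('wrist')
print(washer(p,(237,202))); fingers(p,s)
for n in ['oak_coaster','blue_pad','clip_mid','washer_mid']:
    for k in masks_of(p,n)[:1]:
        P,_=cloud(p,k['mask']); r_=cv2.minAreaRect((P[:,:2]*1000).astype(np.float32)); print(n,k['conf'],k['xy'],np.median(P,0),r_)
E
```

```text
(607, array([ 0.4494, -0.2556,  0.007 ]), ((449.7968444824219, -256.224365234375), 18.073820114135742))
finger -1 7417 zmax [-0.0073  0.0058  0.0127] y [-0.0588 -0.0443 -0.0287] x [-0.0106  0.0127]
finger 1 7064 zmax [-0.0068  0.0059  0.0131] y [0.0309 0.0456 0.059 ] x [-0.0108  0.0127]
oak_coaster 0.76 [359.1, 314.8] [ 0.62266483 -0.15066461  0.00942914] ((623.4342041015625, -149.36691284179688), (62.717525482177734, 65.57887268066406), 77.80976867675781)
blue_pad 0.96 [284.0, 314.6] [ 0.60474808 -0.24471251  0.00930695] ((605.967529296875, -245.78704833984375), (94.32563018798828, 65.61892700195312), 79.58477783203125)
clip_mid 0.59 [131.5, 245.6] [ 0.48063868 -0.40101006  0.01672889] ((489.1253356933594, -410.61090087890625), (25.79670524597168, 82.83849334716797), 46.066104888916016)
washer_mid 0.65 [250.9, 195.9] [ 0.44978987 -0.25507383  0.00707184] ((450.9578552246094, -255.466552734375), (36.88622283935547, 34.99837875366211), 23.303682327270508)
```

```bash
python3 -c "
from h import *
go(.4495,-.2557,.06,170);go(.4495,-.2557,.018,170)"
```

```text
row [-0.0635, -0.179, 0.2955, 0.0002, -0.0, 0.0003]
row [-0.0635, -0.179, 0.3795, 0.0002, -0.0, 0.0003]
```

carry_out(
  moves=[
    [-0.0635,-0.179,0.15,0,0,0,50],
    [-0.0635,-0.179,0.15,0,0,0,50],
    [-0.0635,-0.179,0.296,0,0,0,50],
    [-0.0635,-0.179,0.296,0,0,0,50],
    [-0.0635,-0.179,0.34,0,0,0,50],
    [-0.0635,-0.179,0.36,0,0,0,50],
    [-0.0635,-0.179,0.375,0,0,0,50],
    [-0.0635,-0.179,0.375,0,0,0,50],
  ],
)

```text
clock: 3.75
ee_pos: [0.4498, -0.2561, 0.0204]
ee_rot: [180.0, 0.0, 170.1]
force: [-1.1, 0.1, 0.3]
opening: 0.0499
grip_force: 0.0
```

```bash
python3 -c "
from w import *
s=read_state();print(s['clock'],s['ee_pos'],s['force'],s['opening']); go(.4495,-.2557,.018,170)
p=imaging.camera('wrist');save(p,'w1');fingers(p,s)"
```

```text
3.75 [ 0.44982364 -0.25612437  0.02040739] [-1.10736866  0.10210477  0.27964296] 0.049938258873068124
row [0.0008, 0.0007, 0.0048, 0.0001, 0.0001, 0.0004]
finger -1 13758 zmax [0.0213 0.022  0.0228] y [-0.0579 -0.0371 -0.0017] x [-0.0154  0.0187]
finger 1 13647 zmax [0.0213 0.0219 0.0232] y [0.002  0.0379 0.0585] x [-0.0156  0.0187]
```

View pics/w1.png

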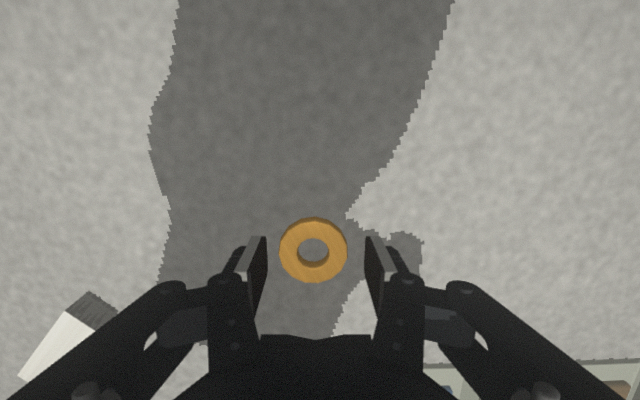

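carry_out(
  moves=[
    [0,0,0.005,0,0,0,50],
    [0,0,0.005,0,0,0,28],
    [0,0,0.005,0,0,0,28],
    [0,0,0.005,0,0,0,28],
    [0,0,0.005,0,0,0,28],
    [0,0,0.005,0,0,0,28],
    [0,0,0.005,0,0,0,28],
    [0,0,0.005,0,0,0,28],
  ],
)

```text
clock: 4.6
ee_pos: [0.4497, -0.2572, 0.0189]
ee_rot: [-180.0, 0.1, 170.0]
force: [-1.5, 0.6, 7.0]
opening: 0.0334
grip_force: 39.0
```

carry_out(
  moves=[
    [0,0,-0.05,0,0,0,28],
    [0,0,-0.15,0,0,0,28],
    [0,0,-0.23,0,0,0,28],
    [0,0,-0.23,0,0,0,28],
    [0,0,-0.23,0,0,0,28],
    [0,0,-0.23,0,0,0,28],
    [0,0,-0.23,0,0,0,28],
    [0,0,-0.23,0,0,0,28],
  ],
)

```text
clock: 5.4
ee_pos: [0.4487, -0.2567, 0.1316]
ee_rot: [180.0, -0.1, 170.0]
force: [-0.0, -0.1, -0.9]
opening: 0.0334
grip_force: 39.9
```

```bash
python3 -c "
from w import *
s=read_state();print(s['clock'],s['ee_pos'],s['force'],s['opening'],s['grip_force']); go(.6095,-.1335,.13,170)
p=imaging.camera('wrist');save(p,'w2');print(washer(p,(313,250),60))
for n in ['oak_coaster','blue_pad','lower_tier']:
    for k in masks_of(p,n)[:1]:
        P,_=cloud(p,k['mask']); r_=cv2.minAreaRect((P[:,:2]*1000).astype(np.float32)); print(n,k['conf'],k['xy'],np.median(P,0),r_)
"
```

```text
5.4 [ 0.44871569 -0.25672698  0.13160421] [-0.04277629 -0.1283123  -0.92734047] 0.033393178724276724 39.915366880595684
row [-0.2738, 0.2986, 0.0028, 0.0002, -0.0007, -0.0001]
(2988, array([ 0.4476, -0.2554,  0.1194]), ((448.9009704589844, -255.65863037109375), 17.983623504638672))
oak_coaster 0.6 [455.2, 335.1] [ 0.61832442 -0.14171883  0.00967744] ((618.5670166015625, -135.579345703125), (31.292062759399414, 97.35367584228516), 25.522518157958984)
blue_pad 0.65 [330.2, 328.9] [ 0.58763088 -0.26468139  0.00941257] ((523.0519409179688, -249.15060424804688), (55.09434127807617, 160.95175170898438), 79.2182388305664)
lower_tier 0.9 [487.3, 299.2] [ 0.55700147 -0.12368694  0.03973407] ((575.8133544921875, -186.5308837890625), (227.36309814453125, 174.54214477539062), 50.25525665283203)
```

carry_out(
  moves=[
    [-0.274,0.2986,0,0,0,0,28],
    [-0.274,0.2986,0,0,0,0,28],
    [-0.274,0.2986,0,0,0,0,28],
    [-0.274,0.2986,0,0,0,0,28],
    [-0.274,0.2986,0,0,0,0,28],
    [-0.274,0.2986,0,0,0,0,28],
    [-0.274,0.2986,0,0,0,0,28],
    [-0.274,0.2986,0,0,0,0,28],
  ],
)

```text
clock: 6.4
ee_pos: [0.609, -0.1356, 0.1327]
ee_rot: [-179.9, -0.0, 169.8]
force: [-0.0, -0.0, -0.7]
opening: 0.0338
grip_force: 39.9
```

```bash
python3 -c "
from w import *
s=read_state();print(s['clock'],s['ee_pos'],s['force'],s['opening'],s['grip_force'])
p=imaging.camera('wrist');save(p,'w3')
im=p['image'].astype(int);P,uv=cloud(p,(im[:,:,0]-im[:,:,2]>40)&(p['depth']<.25));k=(abs(P[:,2]-s['ee_pos'][2]+.012)<.02)&(np.hypot(*(P[:,:2]-s['ee_pos'][:2]).T)<.03);Q=P[k];c=Q.mean(0);print(len(Q),c,np.linalg.svd(Q-c,full_matrices=False)[2][2],cv2.minEnclosingCircle((Q[:,:2]*1000).astype(np.float32)))
for n in ['oak_coaster','blue_pad','lower_tier']:
    for k in masks_of(p,n)[:1]:
        P,_=cloud(p,k['mask']); r_=cv2.minAreaRect((P[:,:2]*1000).astype(np.float32)); print(n,k['conf'],k['xy'],np.median(P,0),r_)
go(.6095,-.1335,.029,170)"
```

```text
6.4 [ 0.60895366 -0.1355836   0.13270053] [-0.02056069 -0.00370276 -0.66787575] 0.03376737626198359 39.94353253394365
3038 [ 0.60778206 -0.1341946   0.12043756] [-0.02190903  0.00181708  0.99975832] ((607.879638671875, -130.79721069335938), 21.62389373779297)
oak_coaster 0.83 [318.0, 184.5] [ 0.60164247 -0.12882268  0.00937811] ((612.2809448242188, -132.2641143798828), (94.8855209350586, 94.18988037109375), 79.84579467773438)
blue_pad 0.78 [188.3, 192.5] [ 0.58862267 -0.24326509  0.00922548] ((593.7774047851562, -246.66769409179688), (93.8672866821289, 97.31401062011719), 79.59049224853516)
lower_tier 0.65 [187.5, 242.7] [ 0.59743551 -0.23550063  0.04025535] ((599.7971801757812, -219.04119873046875), (156.1063690185547, 310.60919189453125), 1.6157281398773193)
row [0.0009, 0.0026, 0.208, -0.0001, 0.0001, -0.0006]
```

View pics/w3.png

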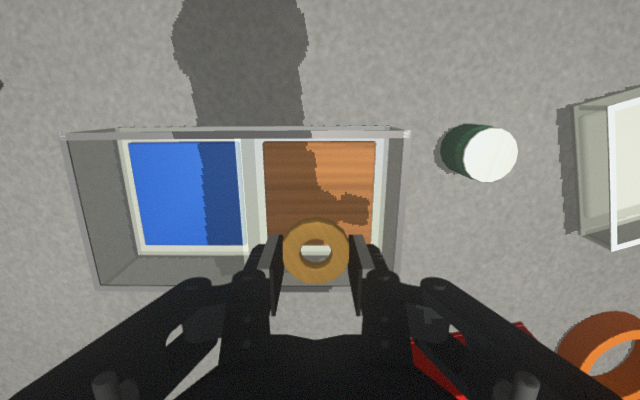

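carry_out(
  moves=[
    [-0.0034,0.004,0.08,0,0,0,28],
    [-0.0034,0.004,0.14,0,0,0,28],
    [-0.0034,0.004,0.18,0,0,0,28],
    [-0.0034,0.004,0.2,0,0,0,28],
    [-0.0034,0.004,0.206,0,0,0,28],
    [-0.0034,0.004,0.206,0,0,0,28],
    [-0.0034,0.004,0.206,0,0,0,28],
    [-0.0034,0.004,0.206,0,0,0,28],
  ],
)

```text
clock: 7.4
ee_pos: [0.6129, -0.1324, 0.0308]
ee_rot: [-180.0, 0.1, 170.0]
force: [0.4, 0.1, -0.4]
opening: 0.0333
grip_force: 39.9
```

carry_out(
  moves=[
    [0,0,0.002,0,0,0,28],
    [0,0,0.002,0,0,0,28],
    [0,0,0.002,0,0,0,50],
    [0,0,0.002,0,0,0,50],
    [0,0,0.002,0,0,0,50],
    [0,0,0.002,0,0,0,50],
    [0,0,0.002,0,0,0,50],
    [0,0,0.002,0,0,0,50],
  ],
)

```text
clock: 8.2
ee_pos: [0.6121, -0.1336, 0.0292]
ee_rot: [-179.9, 0.0, 169.9]
force: [-3.2, -5.8, 4.3]
opening: 0.05
grip_force: 0.5
```

carry_out(
  moves=[
    [0,0,-0.06,0,0,0,50],
    [0,0,-0.16,0,0,0,50],
    [0,0,-0.26,0,0,0,50],
    [0,0,-0.36,0,0,0,50],
    [0.2,0,-0.4,0,0,0,50],
    [0.24,0,-0.4,0,0,0,50],
    [0.24,0,-0.4,0,0,0,50],
    [0.24,0,-0.4,0,0,0,50],
  ],
)

```text
clock: 9.0
ee_pos: [0.4914, -0.1102, 0.2298]
ee_rot: [180.0, -0.0, 170.0]
force: [1.8, 0.3, 0.9]
opening: 0.0499
grip_force: 0.0
```

```bash
cat > t.py <<'E'
from w import *
def tier(p):
    for n in ['oak_coaster','blue_pad']:
        for k in masks_of(p,n)[:1]:
            P,_=cloud(p,k['mask']); P=P[abs(P[:,2]-np.median(P[:,2]))<.004]; r_=cv2.minAreaRect((P[:,:2]*1000).astype(np.float32)); print(n,round(k['conf'],2),np.round(k['xy']),np.round(np.median(P,0),4),r_)
E
python3 -c "
from t import *
s=read_state();print(s['clock'],s['ee_pos'],s['force'],s['opening'],s['grip_force'])
p=imaging.camera('wrist');save(p,'w4');tier(p)
for n in ['washer_mid']:
    for k in masks_of(p,n)[:2]:
        P,_=cloud(p,k['mask']); r_=cv2.minAreaRect((P[:,:2]*1000).astype(np.float32)); print(n,k['conf'],k['xy'],np.median(P,0),r_)
go(.463,.403,.2,170)
"
```

```text
9.0 [ 0.49139355 -0.1101687   0.22979781] [1.78557295 0.31743181 0.86049958] 0.04990157771133307 0.0
oak_coaster 0.73 [309. 268.] [ 0.6193 -0.1344  0.0095] ((620.41455078125, -133.18634033203125), (94.38215637207031, 75.05271911621094), 79.9129867553711)
blue_pad 0.66 [208. 258.] [ 0.5813 -0.2661  0.0092] ((593.0454711914062, -254.49545288085938), (71.49266052246094, 63.34111785888672), 81.30375671386719)
washer_mid 0.84 [314.2, 262.3] [ 0.61114326 -0.13081319  0.01721867] ((612.1575927734375, -130.70635986328125), (34.59213638305664, 34.33120346069336), 68.50634002685547)
row [0.2415, 1.0013, 0.0573, 0.0001, 0.0002, 0.0001]
```

View pics/w4.png

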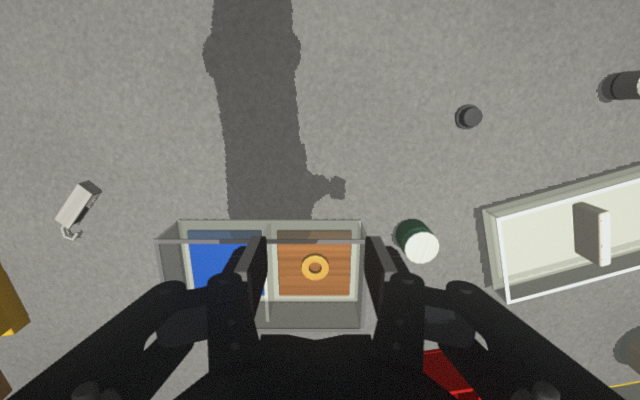

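carry_out(
  moves=[
    [0.24,1,0.057,0,0,0,50],
    [0.24,1,0.057,0,0,0,50],
    [0.24,1,0.057,0,0,0,50],
    [0.24,1,0.057,0,0,0,50],
    [0.24,1,0.057,0,0,0,50],
    [0.24,1,0.057,0,0,0,50],
    [0.24,1,0.057,0,0,0,50],
    [0.24,1,0.057,0,0,0,50],
  ],
)

```text
clock: 10.0
ee_pos: [0.4701, 0.2901, 0.2058]
ee_rot: [180.0, -0.0, 170.0]
force: [1.0, -0.9, 0.9]
opening: 0.0496
grip_force: 0.0
```

```bash
cat > o.py <<'E'
from t import *
def obj(p,n,dz=.004):
    for k in masks_of(p,n)[:2]:
        P,_=cloud(p,k['mask'])
        if len(P)<20: continue
        zt=np.percentile(P[:,2],97); T=P[P[:,2]>zt-dz]; A=(T[:,:2]*1000).astype(np.float32)
        print(n,round(k['conf'],2),np.round(k['xy']),'ztop',round(zt,4),'circ',np.round(cv2.minEnclosingCircle(A)[0],1),round(cv2.minEnclosingCircle(A)[1],1),'rect',cv2.minAreaRect(A),'bbox mid',np.round((A.min(0)+A.max(0))/2,1))
E
python3 -c "
from o import *
s=read_state();print(s['clock'],s['ee_pos'],s['opening'])
p=imaging.camera('wrist');obj(p,'cover_mid');obj(p,'socket_mid');obj(p,'upper_grip',.006);obj(p,'grease_tin_mid')
go(.463,.403,.15,170)"
```

```text
10.0 [0.47009159 0.29013037 0.20578902] 0.04959671515757138
cover_mid 0.78 [424. 153.] ztop 0.0402 circ [464.8 405.5] 15.0 rect ((464.6971435546875, 405.6291198730469), (29.03538703918457, 28.59833526611328), 5.7370123863220215) bbox mid [464.7 405.7]
cover_mid 0.71 [  9. 334.] ztop 0.0182 circ [ 611.1 -139.1] 13.0 rect ((610.7056884765625, -140.90887451171875), (10.680727005004883, 25.510398864746094), 81.05690002441406) bbox mid [ 610.8 -140.1]
upper_grip 0.93 [306. 295.] ztop 0.0496 circ [549.4 256.6] 100.6 rect ((543.8565673828125, 250.45648193359375), (182.46275329589844, 122.11209869384766), 6.142237186431885) bbox mid [544.8 258.1]
upper_grip 0.62 [ 95. 312.] ztop 0.0451 circ [524.7 106.5] 149.5 rect ((528.83251953125, 108.71368408203125), (30.257125854492188, 298.7519836425781), 28.099735260009766) bbox mid [528.6 105.7]
grease_tin_mid 0.75 [ 95. 312.] ztop 0.0449 circ [591.5  -3.9] 20.5 rect ((589.3193359375, -5.179922103881836), (29.448631286621094, 40.629756927490234), 28.66785430908203) bbox mid [591.5  -3.1]
grease_tin_mid 0.24 [308. 298.] ztop 0.0494 circ [544.5 235.4] 94.8 rect ((543.2017211914062, 231.03616333007812), (25.65705680847168, 189.31190490722656), 73.08849334716797) bbox mid [543.7 230.8]
row [0.0541, 0.2252, 0.1111, -0.0004, -0.0003, 0.0001]
```

```bash
python3 -c "
from h import *
go(.4647,.4056,.08,170);go(.4647,.4056,.038,170)"
```

```text
row [0.0515, 0.2311, 0.2511, -0.0004, -0.0003, 0.0001]
row [0.0514, 0.2312, 0.3351, -0.0004, -0.0003, 0.0001]
```

carry_out(
  moves=[
    [0.0515,0.231,0.05,0,0,0,50],
    [0.0515,0.231,0.1,0,0,0,50],
    [0.0515,0.231,0.15,0,0,0,50],
    [0.0515,0.231,0.25,0,0,0,50],
    [0.0515,0.231,0.3,0,0,0,50],
    [0.0515,0.231,0.335,0,0,0,50],
    [0.0515,0.231,0.335,0,0,0,50],
    [0.0515,0.231,0.335,0,0,0,50],
  ],
)

```text
clock: 11.05
ee_pos: [0.4656, 0.4044, 0.0393]
ee_rot: [-180.0, 0.0, 169.9]
force: [-0.6, -0.5, 1.0]
opening: 0.05
grip_force: 0.0
```

carry_out(
  moves=[
    [0,0,0,0,0,0,50],
    [0,0,0,0,0,0,22],
    [0,0,0,0,0,0,22],
    [0,0,0,0,0,0,22],
    [0,0,0,0,0,0,22],
    [0,0,0,0,0,0,22],
    [0,0,0,0,0,0,22],
    [0,0,0,0,0,0,22],
  ],
)

```text
clock: 11.85
ee_pos: [0.4653, 0.4058, 0.0406]
ee_rot: [179.9, 0.1, 170.0]
force: [0.2, -1.1, 4.6]
opening: 0.0282
grip_force: 39.1
```

```bash
python3 -c "
from o import *
s=read_state();print(s['clock'],s['ee_pos'],s['force'],s['opening'],s['grip_force'])
p=imaging.camera('wrist');save(p,'w5');obj(p,'cover_mid')
go(.47,.1,.17,170)"
```

```text
11.85 [0.46527918 0.40578641 0.04064586] [ 0.21134864 -1.14803807  4.63507591] 0.02823792512867451 39.089823961257935
cover_mid 0.8 [317. 231.] ztop 0.0401 circ [465.8 405.6] 16.5 rect ((464.87310791015625, 407.0877685546875), (28.05975341796875, 29.526159286499023), 78.71664428710938) bbox mid [464.8 406.2]
cover_mid 0.28 [188. 382.] ztop 0.1112 circ [452.2 378.4] 2.2 rect ((451.6649475097656, 378.333984375), (1.7043973207473755, 4.336852073669434), 1.9135291576385498) bbox mid [451.7 378.4]
row [-0.1164, -0.6002, -0.2594, 0.0005, 0.0005, -0.0002]
```

View pics/w5.png

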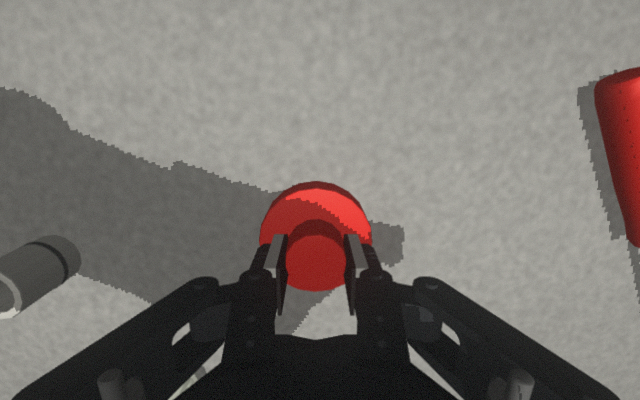

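carry_out(
  moves=[
    [0,0,-0.06,0,0,0,22],
    [0,0,-0.16,0,0,0,22],
    [0,0,-0.26,0,0,0,22],
    [-0.05,-0.1,-0.26,0,0,0,22],
    [-0.1,-0.4,-0.26,0,0,0,22],
    [-0.116,-0.6,-0.26,0,0,0,22],
    [-0.116,-0.6,-0.26,0,0,0,22],
    [-0.116,-0.6,-0.26,0,0,0,22],
  ],
)

```text
clock: 12.75
ee_pos: [0.4718, 0.1559, 0.1699]
ee_rot: [180.0, 0.1, 170.0]
force: [1.8, -0.3, -0.7]
opening: 0.0282
grip_force: 39.8
```

```bash
python3 -c "
from h import *
s=read_state();print(s['clock'],s['ee_pos'],s['force'],s['opening'],s['grip_force'])
go(.611,-.132,.17,170);go(.5,-.132,.17,170)"
```

```text
12.75 [0.4717934  0.15587971 0.16987284] [ 1.83628687 -0.3240947  -0.67955309] 0.028234626965407992 39.75357234477997
row [-0.3743, -0.5186, -0.0, 0.0002, 0.0005, -0.0001]
row [-0.1557, -0.5572, -0.0003, 0.0002, 0.0005, -0.0001]
```

carry_out(
  moves=[
    [-0.156,-0.557,0,0,0,0,22],
    [-0.156,-0.557,0,0,0,0,22],
    [-0.156,-0.557,0,0,0,0,22],
    [-0.156,-0.557,0,0,0,0,22],
    [-0.374,-0.5186,0,0,0,0,22],
    [-0.374,-0.5186,0,0,0,0,22],
    [-0.374,-0.5186,0,0,0,0,22],
    [-0.374,-0.5186,0,0,0,0,22],
  ],
)

```text
clock: 13.55
ee_pos: [0.6149, -0.1357, 0.169]
ee_rot: [-179.9, 0.3, 169.7]
force: [-1.9, -0.1, -0.6]
opening: 0.0284
grip_force: 39.8
```

```bash
python3 -c "
from o import *
s=read_state();print(s['clock'],s['ee_pos'],s['force'],s['opening'],s['grip_force'])
p=imaging.camera('wrist');obj(p,'cover_mid');tier(p)
go(.611,-.132,.053,170)"
```

```text
13.55 [ 0.61488187 -0.13571352  0.16904961] [-1.85312903 -0.10419329 -0.63157314] 0.028392434536257977 39.78775084018707
cover_mid 0.93 [320. 230.] ztop 0.1685 circ [ 614.6 -134.4] 15.2 rect ((614.580078125, -134.34115600585938), (27.923179626464844, 29.720979690551758), 81.96882629394531) bbox mid [ 614.5 -134.2]
oak_coaster 0.74 [316. 155.] [ 0.5904 -0.1261  0.0094] ((605.0864868164062, -130.56671142578125), (94.38941192626953, 78.8214111328125), 79.67475891113281)
blue_pad 0.59 [200. 177.] [ 0.5889 -0.2434  0.0092] ((592.4725952148438, -244.07164001464844), (92.70963287353516, 94.2287368774414), 79.94650268554688)
row [-0.0027, -0.0057, 0.2324, 0.0002, -0.0003, 0.0002]
```

carry_out(
  moves=[
    [-0.002,0,0.08,0,0,0,22],
    [-0.002,0,0.14,0,0,0,22],
    [-0.002,0,0.2,0,0,0,22],
    [-0.002,0,0.22,0,0,0,22],
    [-0.002,0,0.228,0,0,0,22],
    [-0.002,0,0.228,0,0,0,22],
    [-0.002,0,0.228,0,0,0,22],
    [-0.002,0,0.228,0,0,0,22],
  ],
)

```text
clock: 14.55
ee_pos: [0.6129, -0.1304, 0.0566]
ee_rot: [-180.0, 0.1, 170.0]
force: [0.5, -0.2, -0.6]
opening: 0.0284
grip_force: 39.8
```

```bash
python3 -c "
from o import *
s=read_state();print(s['clock'],s['ee_pos'],s['force'],s['opening'],s['grip_force'])
p=imaging.camera('wrist');obj(p,'cover_mid');
go(.611,-.132,.050,170)"
```

```text
14.55 [ 0.61286098 -0.13040884  0.05657745] [ 0.48521361 -0.15690399 -0.5548528 ] 0.028410840164790667 39.78783130645752
cover_mid 0.75 [318. 229.] ztop 0.0559 circ [ 609.5 -131.9] 18.9 rect ((612.5161743164062, -130.37222290039062), (30.0379638671875, 31.6263484954834), 6.553825855255127) bbox mid [ 612.5 -131.2]
row [0.0026, -0.0037, 0.0122, -0.0, 0.0005, -0.0001]
```

carry_out(
  moves=[
    [0.001,-0.002,0.006,0,0,0,22],
    [0.001,-0.002,0.01,0,0,0,22],
    [0.001,-0.002,0.011,0,0,0,22],
    [0.001,-0.002,0.011,0,0,0,22],
    [0.001,-0.002,0.011,0,0,0,22],
    [0.001,-0.002,0.011,0,0,0,22],
    [0.001,-0.002,0.011,0,0,0,22],
    [0.001,-0.002,0.011,0,0,0,22],
  ],
)

```text
clock: 15.45
ee_pos: [0.6113, -0.1315, 0.0506]
ee_rot: [-180.0, 0.0, 170.0]
force: [-2.8, 0.3, 10.2]
opening: 0.0284
grip_force: 40.9
```

```bash
python3 -c "
from o import *
s=read_state();print(s['clock'],s['ee_pos'],s['force'],s['opening'],s['grip_force'])
p=imaging.camera('wrist');obj(p,'cover_mid');"
```

```text
15.45 [ 0.61133123 -0.13151438  0.05060829] [-2.77664751  0.30506222 10.19062494] 0.028384112785130252 40.924755334854126
cover_mid 0.58 [317. 229.] ztop 0.0501 circ [ 612.5 -129.9] 16.6 rect ((610.91796875, -130.3329315185547), (28.46090316772461, 29.73031234741211), 81.73139953613281) bbox mid [ 610.9 -130.4]
```

carry_out(
  moves=[
    [0,0,-0.002,0,0,0,50],
    [0,0,-0.002,0,0,0,50],
    [0,0,-0.002,0,0,0,50],
    [0,0,-0.002,0,0,0,50],
    [0,0,-0.002,0,0,0,50],
    [0,0,-0.002,0,0,0,50],
    [0,0,-0.06,0,0,0,50],
    [0,0,-0.12,0,0,0,50],
  ],
)

```text
clock: 16.35
ee_pos: [0.6106, -0.131, 0.1092]
ee_rot: [180.0, -0.2, 170.0]
force: [1.3, -0.7, 0.5]
opening: 0.05
grip_force: 0.0
```

carry_out(
  moves=[
    [0,0,-0.1,0,0,0,50],
    [0.1,0,-0.18,0,0,0,50],
    [0.2,0,-0.22,0,0,0,50],
    [0.24,0,-0.22,0,0,0,50],
    [0.24,0,-0.22,0,0,0,50],
    [0.24,0,-0.22,0,0,0,50],
    [0.24,0,-0.22,0,0,0,50],
    [0.24,0,-0.22,0,0,0,50],
  ],
)

```text
clock: 17.15
ee_pos: [0.4941, -0.1104, 0.219]
ee_rot: [180.0, -0.0, 170.0]
force: [0.7, -0.3, -0.1]
opening: 0.05
grip_force: 0.0
```

```bash
python3 -c "
from o import *
s=read_state();print(s['clock'],s['ee_pos'],s['force'],s['opening'],s['grip_force'])
p=imaging.camera('wrist');save(p,'w6');obj(p,'cover_mid');tier(p)
go(.452,.244,.2,170)"
```

```text
17.15 [ 0.49408719 -0.11038646  0.21895918] [ 0.69231624 -0.27956473 -0.06402891] 0.050000634860524966 0.0
cover_mid 0.95 [316. 271.] ztop 0.0503 circ [ 591.1 -124.4] 34.2 rect ((590.6118774414062, -125.27169036865234), (29.296815872192383, 67.19883728027344), 76.88556671142578) bbox mid [ 591.4 -127.6]
oak_coaster 0.78 [286. 275.] [ 0.6216 -0.1502  0.0094] ((619.9784545898438, -133.1485595703125), (94.24714660644531, 74.46521759033203), 80.20128631591797)
blue_pad 0.68 [204. 262.] [ 0.5813 -0.266   0.0092] ((591.6423950195312, -257.36077880859375), (65.87740325927734, 61.57173538208008), 78.93699645996094)
row [0.2051, 0.6834, 0.0382, 0.0, -0.0003, -0.0001]
```

View pics/w6.png

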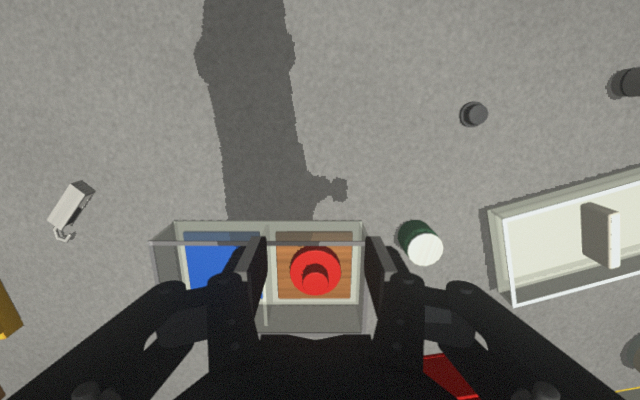

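carry_out(
  moves=[
    [0.15,0.64,0.03,0,0,0,50],
    [0.15,0.64,0.03,0,0,0,50],
    [0.15,0.64,0.03,0,0,0,50],
    [0.15,0.64,0.03,0,0,0,50],
    [0.15,0.64,0.03,0,0,0,50],
    [0.15,0.64,0.03,0,0,0,50],
    [0.15,0.64,0.03,0,0,0,50],
    [0.15,0.64,0.03,0,0,0,50],
  ],
)

```text
clock: 18.15
ee_pos: [0.4739, 0.2236, 0.2041]
ee_rot: [179.9, -0.1, 170.4]
force: [-1.3, -0.8, 0.1]
opening: 0.0503
grip_force: 0.0
```

```bash
python3 -c "
from o import *
s=read_state();print(s['clock'],s['ee_pos'],s['force'],s['opening'],s['grip_force'])
p=imaging.camera('wrist');save(p,'w7');obj(p,'socket_mid');obj(p,'socket_mid',.03)
go(.453,.244,.1,170)"
```

```text
18.15 [0.47394522 0.223602   0.20408605] [-1.3055275  -0.75058887  0.06683783] 0.05031903253464954 0.0
socket_mid 0.63 [333. 156.] ztop 0.0422 circ [454.2 245.6] 14.6 rect ((453.9794616699219, 245.53866577148438), (28.082128524780273, 28.051666259765625), 81.8581771850586) bbox mid [454.  245.6]
socket_mid 0.63 [333. 156.] ztop 0.0422 circ [453.7 245.7] 14.9 rect ((453.803955078125, 245.20477294921875), (28.792926788330078, 28.304529190063477), 81.8581771850586) bbox mid [453.8 245.4]
row [0.053, 0.0455, 0.2084, -0.0004, -0.0001, -0.0002]
```

View pics/w7.png

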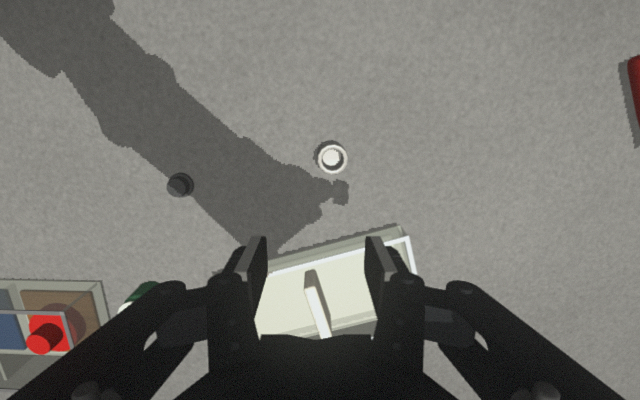

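carry_out(
  moves=[
    [0.0516,0.049,0.08,0,0,0,50],
    [0.0516,0.049,0.16,0,0,0,50],
    [0.0516,0.049,0.24,0,0,0,50],
    [0.0516,0.049,0.3,0,0,0,50],
    [0.0516,0.049,0.348,0,0,0,50],
    [0.0516,0.049,0.348,0,0,0,50],
    [0.0516,0.049,0.348,0,0,0,50],
    [0.0516,0.049,0.348,0,0,0,50],
  ],
)

```text
clock: 19.1
ee_pos: [0.455, 0.2462, 0.0319]
ee_rot: [179.9, 0.1, 169.9]
force: [0.1, 0.0, -0.2]
opening: 0.0499
grip_force: 0.0
```

carry_out(
  moves=[
    [0,0,0,0,0,0,50],
    [0,0,0,0,0,0,22],
    [0,0,0,0,0,0,22],
    [0,0,0,0,0,0,22],
    [0,0,0,0,0,0,22],
    [0,0,0,0,0,0,22],
    [0,0,0,0,0,0,22],
    [0,0,0,0,0,0,22],
  ],
)

```text
clock: 19.9
ee_pos: [0.4544, 0.2465, 0.0317]
ee_rot: [180.0, 0.1, 170.0]
force: [-0.4, -1.5, 9.0]
opening: 0.0289
grip_force: 38.9
```

```bash
python3 -c "
from o import *
s=read_state();print(s['clock'],s['ee_pos'],s['force'],s['opening'],s['grip_force'])
p=imaging.camera('wrist');obj(p,'socket_mid')
go(.48,-.03,.16,170);go(.591,-.2445,.16,170)"
```

```text
19.9 [0.45437853 0.2465068  0.03167348] [-0.36511483 -1.53935678  8.97881468] 0.028891640880066884 38.94041173160076
socket_mid 0.68 [314. 260.] ztop 0.0419 circ [454.5 247.8] 15.0 rect ((454.54083251953125, 247.67869567871094), (28.77113914489746, 29.63343620300293), 82.79821014404297) bbox mid [454.4 247.7]
row [-0.1471, -0.5355, -0.2568, 0.0002, 0.0004, -0.0001]
row [-0.4404, -0.9193, -0.2566, 0.0002, 0.0004, -0.0001]
```

carry_out(
  moves=[
    [0,0,-0.06,0,0,0,22],
    [0,0,-0.16,0,0,0,22],
    [0,0,-0.256,0,0,0,22],
    [-0.05,-0.1,-0.256,0,0,0,22],
    [-0.147,-0.5,-0.256,0,0,0,22],
    [-0.147,-0.5,-0.256,0,0,0,22],
    [-0.2,-0.7,-0.256,0,0,0,22],
    [-0.3,-0.9,-0.256,0,0,0,22],
  ],
)

```text
clock: 20.8
ee_pos: [0.4862, -0.0023, 0.159]
ee_rot: [-180.0, 0.0, 170.0]
force: [0.8, 0.1, -0.6]
opening: 0.0291
grip_force: 40.0
```

```bash
python3 -c "
from h import *
s=read_state();print(s['clock'],s['ee_pos'],s['force'],s['opening'],s['grip_force'])
go(.592,-.2445,.15,170)"
```

```text
20.8 [ 0.48621379 -0.00229055  0.15898674] [ 0.77500301  0.12888424 -0.58380865] 0.029118073343062517 40.01141516491771
row [-0.2924, -0.4403, 0.018, -0.0, 0.0, 0.0]
```

carry_out(
  moves=[
    [-0.2924,-0.4403,0,0,0,0,22],
    [-0.2924,-0.4403,0,0,0,0,22],
    [-0.2924,-0.4403,0,0,0,0,22],
    [-0.2924,-0.4403,0,0,0,0,22],
    [-0.2924,-0.4403,0,0,0,0,22],
    [-0.2924,-0.4403,0,0,0,0,22],
    [-0.2924,-0.4403,0.018,0,0,0,22],
    [-0.2924,-0.4403,0.018,0,0,0,22],
  ],
)

```text
clock: 21.6
ee_pos: [0.5914, -0.2409, 0.1479]
ee_rot: [179.9, -0.2, 170.0]
force: [-0.1, 1.1, -1.5]
opening: 0.0291
grip_force: 40.0
```

```bash
python3 -c "
from o import *
p=imaging.camera('wrist');s=read_state();print(s['clock'],s['ee_pos'],s['force'],s['opening'],s['grip_force'])
obj(p,'socket_mid');obj(p,'cover_mid');tier(p)
go(.592,-.2450,.05,170)"
```

```text
21.65 [ 0.59169426 -0.24018631  0.14858568] [ 0.41669328 -0.3011874  -1.00396293] 0.028974633679729005 40.01645942218602
socket_mid 0.77 [315. 259.] ztop 0.158 circ [ 591.6 -239.5] 15.0 rect ((591.3932495117188, -239.47547912597656), (29.491619110107422, 28.605316162109375), 32.21752166748047) bbox mid [ 591.5 -239.7]
cover_mid 0.97 [445. 194.] ztop 0.0502 circ [ 611.2 -130.8] 15.2 rect ((611.1160278320312, -130.59042358398438), (29.263275146484375, 29.25348472595215), 75.03919219970703) bbox mid [ 611.2 -130.6]
cover_mid 0.58 [433. 236.] ztop 0.0628 circ [ 601.5 -187.1] 129.0 rect ((602.9517211914062, -187.3691864013672), (232.63925170898438, 120.24270629882812), 79.74503326416016) bbox mid [ 602.5 -187.1]
oak_coaster 0.92 [412. 164.] [ 0.5953 -0.1439  0.0095] ((612.3214111328125, -131.00726318359375), (91.009033203125, 93.46687316894531), 79.85567474365234)
blue_pad 0.72 [311. 181.] [ 0.5843 -0.2422  0.0094] ((592.5685424804688, -243.15411376953125), (94.17281341552734, 92.96050262451172), 80.02145385742188)
row [0.0002, -0.0082, 0.2001, 0.0001, 0.0001, 0.0006]
```

carry_out(
  moves=[
    [-0.001,-0.006,0.08,0,0,0,22],
    [-0.001,-0.006,0.14,0,0,0,22],
    [-0.001,-0.006,0.18,0,0,0,22],
    [-0.001,-0.006,0.2,0,0,0,22],
    [-0.001,-0.006,0.206,0,0,0,22],
    [-0.001,-0.006,0.206,0,0,0,22],
    [-0.001,-0.006,0.206,0,0,0,22],
    [-0.001,-0.006,0.206,0,0,0,22],
  ],
)

```text
clock: 22.65
ee_pos: [0.5933, -0.2459, 0.0478]
ee_rot: [-180.0, 0.1, 170.0]
force: [0.1, -0.6, -1.3]
opening: 0.0293
grip_force: 40.0
```

```bash
python3 -c "
from o import *
p=imaging.camera('wrist');s=read_state();print(s['clock'],s['ee_pos'],s['force'],s['opening'],s['grip_force'])
obj(p,'socket_mid')"
```

```text
22.7 [ 0.59314448 -0.24585955  0.04766805] [-0.3037709  -0.09093487 -0.92691903] 0.028706751507455268 40.02235600724816
socket_mid 0.85 [315. 257.] ztop 0.0579 circ [ 593.4 -244.4] 15.1 rect ((593.3775024414062, -244.48028564453125), (28.219633102416992, 29.85486602783203), 79.57493591308594) bbox mid [ 593.2 -244.6]
```

carry_out(
  moves=[
    [0.001,0.001,0.006,0,0,0,22],
    [0.001,0.001,0.01,0,0,0,22],
    [0.001,0.001,0.012,0,0,0,22],
    [0.001,0.001,0.012,0,0,0,22],
    [0.001,0.001,0.012,0,0,0,22],
    [0.001,0.001,0.012,0,0,0,22],
    [0.001,0.001,0.012,0,0,0,22],
    [0.001,0.001,0.012,0,0,0,22],
  ],
)

```text
clock: 23.55
ee_pos: [0.5922, -0.2451, 0.0418]
ee_rot: [-180.0, 0.0, 170.0]
force: [-3.4, 1.1, 10.0]
opening: 0.029
grip_force: 41.0
```

```bash
python3 -c "
from o import *
p=imaging.camera('wrist');s=read_state();print(s['clock'],s['ee_pos'],s['force'],s['opening'],s['grip_force'])
obj(p,'socket_mid')"
```

```text
23.6 [ 0.59218208 -0.2450353   0.041755  ] [-2.62176216  1.59709335  9.71732472] 0.029001659476153588 41.03234175592661
socket_mid 0.68 [316. 261.] ztop 0.052 circ [ 592.2 -243.9] 14.9 rect ((592.0194702148438, -243.48443603515625), (28.18773078918457, 29.333087921142578), 77.97960662841797) bbox mid [ 592.2 -243.7]
```

Seated; release and rise.

carry_out(
  moves=[
    [0,0,-0.002,0,0,0,50],
    [0,0,-0.002,0,0,0,50],
    [0,0,-0.002,0,0,0,50],
    [0,0,-0.002,0,0,0,50],
    [0,0,-0.002,0,0,0,50],
    [0,0,-0.002,0,0,0,50],
    [0,0,-0.06,0,0,0,50],
    [0,0,-0.12,0,0,0,50],
  ],
)

```text
clock: 24.45
ee_pos: [0.5914, -0.2448, 0.1002]
ee_rot: [180.0, -0.2, 170.0]
force: [0.6, 0.1, 0.0]
opening: 0.05
grip_force: 0.0
```

carry_out(
  moves=[
    [0,0,-0.1,0,0,0,50],
    [0.1,0,-0.18,0,0,0,50],
    [0.2,0.1,-0.24,0,0,0,50],
    [0.24,0.11,-0.26,0,0,0,50],
    [0.24,0.11,-0.28,0,0,0,50],
    [0.24,0.11,-0.3,0,0,0,50],
    [0.24,0.11,-0.3,0,0,0,50],
    [0.24,0.11,-0.3,0,0,0,50],
  ],
)

```text
clock: 25.25
ee_pos: [0.4844, -0.171, 0.25]
ee_rot: [-180.0, 0.0, 169.9]
force: [0.1, 0.3, -0.0]
opening: 0.0504
grip_force: 0.0
```

```bash
python3 -c "
from o import *
p=imaging.camera('wrist');s=read_state();print(s['clock'],s['ee_pos'],s['force'],s['opening'],s['grip_force'])
save(p,'w8');obj(p,'socket_mid');obj(p,'cover_mid');obj(p,'lower_tier')
go(.5,.15,.26,186.5);go(.56,.2,.22,186.5)"
```

```text
25.3 [ 0.48410358 -0.17090046  0.24951063] [ 0.94725636  0.17762726 -1.09233108] 0.050043912996799854 0.0
socket_mid 0.95 [276. 258.] ztop 0.0525 circ [ 543.1 -220.7] 69.0 rect ((542.5938720703125, -222.15667724609375), (19.90788459777832, 137.67245483398438), 71.76095581054688) bbox mid [ 543.3 -223.3]
cover_mid 0.76 [359. 256.] ztop 0.0502 circ [ 553.4 -138.7] 73.3 rect ((553.424072265625, -139.14202880859375), (146.4620819091797, 13.486249923706055), 1.4160796403884888) bbox mid [ 553.4 -139.3]
cover_mid 0.39 [135. 198.] ztop 0.0183 circ [ 482.4 -403.8] 31.6 rect ((482.28338623046875, -404.2768859863281), (20.930932998657227, 61.38762283325195), 37.39664840698242) bbox mid [ 482.4 -403.8]
lower_tier 0.56 [318. 246.] ztop 0.0627 circ [ 572.9 -182.5] 117.3 rect ((579.224365234375, -183.7147674560547), (231.6414794921875, 167.71499633789062), 79.36827850341797) bbox mid [ 582.1 -182.6]
row [0.0797, 0.6368, -0.0208, 0.0002, -0.0006, -0.092]
row [-0.0211, 0.7562, 0.059, 0.0002, -0.0006, -0.092]
```

View pics/w8.png

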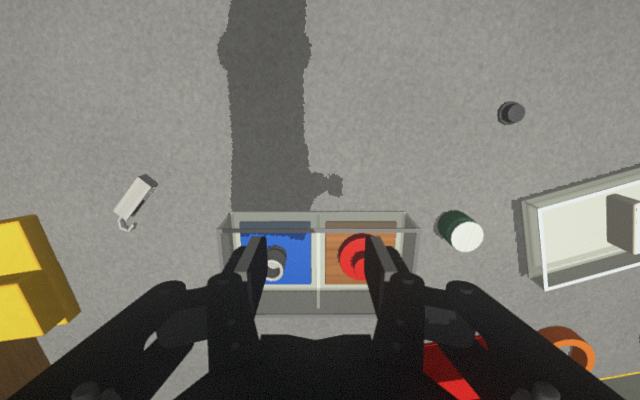

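carry_out(
  moves=[
    [0.08,0.6,-0.02,0,0,-0.092,50],
    [0.08,0.6,-0.02,0,0,-0.092,50],
    [0.08,0.6,-0.02,0,0,-0.092,50],
    [0.08,0.6,-0.02,0,0,-0.092,50],
    [0.08,0.63,0,0,0,-0.092,50],
    [0,0.75,0.05,0,0,-0.092,50],
    [-0.08,0.76,0.08,0,0,-0.092,50],
    [-0.12,0.77,0.08,0,0,-0.092,50],
  ],
)

```text
clock: 26.25
ee_pos: [0.5893, 0.1877, 0.2156]
ee_rot: [180.0, -0.1, -173.3]
force: [-0.2, -1.0, 1.1]
opening: 0.05
grip_force: 0.0
```

```bash
python3 -c "
from h import *
s=read_state();print(s['clock'],s['ee_pos'],s['ee_rot'])
go(.616,.203,.2,186.7)"
```

```text
26.25 [0.58926633 0.18773237 0.21555079] [ 1.79972459e+02 -5.92621142e-02 -1.73307999e+02]
row [-0.0567, 0.0241, 0.0311, 0.0002, -0.0003, -0.0]
```

carry_out(
  moves=[
    [-0.057,0.024,0.03,0,0,0,50],
    [-0.057,0.024,0.03,0,0,0,50],
    [-0.057,0.024,0.03,0,0,0,50],
    [-0.057,0.024,0.03,0,0,0,50],
    [-0.057,0.024,0.03,0,0,0,50],
    [-0.057,0.024,0.03,0,0,0,50],
    [-0.057,0.024,0.03,0,0,0,50],
    [-0.057,0.024,0.03,0,0,0,50],
  ],
)

```text
clock: 27.05
ee_pos: [0.6161, 0.1997, 0.2022]
ee_rot: [-180.0, 0.0, -173.5]
force: [-0.3, -1.6, 0.4]
opening: 0.0502
grip_force: 0.0
```

```bash
python3 -c "
from o import *
p=imaging.camera('wrist');s=read_state();print(s['clock'],s['ee_pos'],s['force'],s['opening'],s['grip_force'])
save(p,'w9')
P,uv=cloud(p,p['depth']>.05);k=np.hypot(P[:,0]-.616,P[:,1]-.203)<.14
for a,b in ((.047,.058),(.037,.0465)):
    T=P[k&(P[:,2]>a)&(P[:,2]<b)]; print(len(T),T.mean(0),cv2.minAreaRect((T[:,:2]*1000).astype(np.float32)))
T=P[k&(P[:,2]>.047)&(P[:,2]<.058)&(np.hypot(P[:,0]-.616,P[:,1]-.203)<.045)];print(len(T),T.mean(0),cv2.minAreaRect((T[:,:2]*1000).astype(np.float32)))
go(.616,.203,.1,186.7)"
```

```text
27.1 [0.61604274 0.1997973  0.202004  ] [-0.07426228  0.10594988 -0.3783174 ] 0.049930118003892694 0.0
997 [0.61679211 0.20372841 0.05113496] ((618.55517578125, 203.71560668945312), (69.1821060180664, 13.226079940795898), 6.974958419799805)
3994 [0.61437581 0.20553727 0.04158468] ((619.001708984375, 203.84368896484375), (119.72894287109375, 232.36273193359375), 6.658140659332275)
997 [0.61679211 0.20372841 0.05113496] ((618.55517578125, 203.71560668945312), (69.1821060180664, 13.226079940795898), 6.974958419799805)
row [-0.0006, 0.0064, 0.204, 0.0, 0.0001, -0.0009]
```

View pics/w9.png

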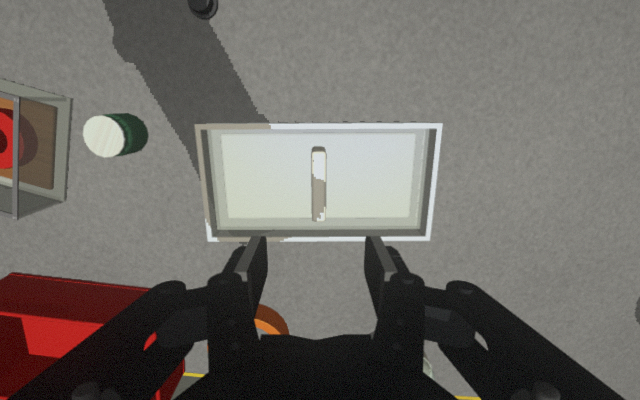

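carry_out(
  moves=[
    [-0.006,0.0073,0.08,0,0,0,50],
    [-0.006,0.0073,0.16,0,0,0,50],
    [-0.006,0.0073,0.24,0,0,0,50],
    [-0.006,0.0073,0.3,0,0,0,50],
    [-0.006,0.0073,0.33,0,0,0,50],
    [-0.006,0.0073,0.33,0,0,0,50],
    [-0.006,0.0073,0.33,0,0,0,50],
    [-0.006,0.0073,0.33,0,0,0,50],
  ],
  force=70,
)

```text
clock: 27.9
ee_pos: [0.6199, 0.2044, 0.0386]
ee_rot: [180.0, 0.2, -173.5]
force: [-0.3, -0.1, 0.3]
opening: 0.0499
grip_force: 0.0
```

carry_out(
  moves=[
    [0,0,0,0,0,0,5],
    [0,0,0,0,0,0,5],
    [0,0,0,0,0,0,5],
    [0,0,0,0,0,0,5],
    [0,0,0,0,0,0,5],
    [0,0,0,0,0,0,5],
    [0,0,0,0,0,0,5],
    [0,0,0,0,0,0,5],
  ],
)

```text
clock: 28.7
ee_pos: [0.6192, 0.2039, 0.0378]
ee_rot: [180.0, 0.1, -173.5]
force: [-1.6, -0.2, 5.8]
opening: 0.0132
grip_force: 69.5
```

```bash
python3 -c "
from o import *
s=read_state();print(s['clock'],s['ee_pos'],s['ee_rot'],s['force'],s['opening'],s['grip_force'])
go(.5,.203,.23,186.7);go(.5,-.06,.23,170);go(.603,-.187,.23,170)"
```

```text
28.7 [0.61924082 0.20392752 0.03780538] [ 1.79995584e+02  9.19604479e-02 -1.73472704e+02] [-1.6339365  -0.24929834  5.81850431] 0.013245318175845589 69.52123045921326
row [0.2365, 0.0253, -0.3848, 0.0, 0.0005, -0.001]
row [0.2963, -0.4973, -0.3849, 0.0001, 0.0005, 0.0918]
row [0.1205, -0.7731, -0.3846, 0.0001, 0.0005, 0.0918]
```

carry_out(
  moves=[
    [0,0,-0.05,0,0,0,5],
    [0,0,-0.12,0,0,0,5],
    [0,0,-0.2,0,0,0,5],
    [0,0,-0.28,0,0,0,5],
    [0,0,-0.36,0,0,0,5],
    [0.02,-0.05,-0.38,0,0,0.02,5],
    [0.06,-0.12,-0.38,0,0,0.06,5],
    [0.12,-0.2,-0.38,0,0,0.093,5],
  ],
)

```text
clock: 29.5
ee_pos: [0.5704, 0.0977, 0.2267]
ee_rot: [179.9, 0.1, 169.6]
force: [0.4, -0.9, -2.5]
opening: 0.0131
grip_force: 68.6
```

```bash
python3 -c "
from o import *
s=read_state();print(s['clock'],s['ee_pos'],s['ee_rot'],s['force'],s['opening'],s['grip_force'])
go(.6,.0,.23,169.8);go(.603,-.187,.23,169.8)"
```

```text
29.5 [0.57040958 0.09766557 0.22665422] [1.79939333e+02 5.30002462e-02 1.69618959e+02] [ 0.35272142 -0.91513104 -2.47982364] 0.013096968139573766 68.55036735534668
row [-0.0934, -0.1815, -0.0068, 0.0003, 0.0003, -0.001]
row [-0.1667, -0.5483, -0.0071, 0.0003, 0.0003, -0.001]
```

carry_out(
  moves=[
    [-0.03,-0.08,0,0,0,0,5],
    [-0.06,-0.16,0,0,0,0,5],
    [-0.09,-0.25,0,0,0,0,5],
    [-0.12,-0.34,0,0,0,0,5],
    [-0.14,-0.43,0,0,0,0,5],
    [-0.16,-0.51,0,0,0,0,5],
    [-0.1667,-0.548,0,0,0,-0.001,5],
    [-0.1667,-0.548,0,0,0,-0.001,5],
  ],
)

```text
clock: 30.3
ee_pos: [0.6026, -0.1919, 0.2258]
ee_rot: [-179.9, -0.1, 169.6]
force: [-0.5, -0.3, -2.7]
opening: 0.0129
grip_force: 68.6
```

```bash
cat > f.py <<'E'
from o import *
def rects(p,s,c):
    "held tier rim/grip and lower rim, by height bands"
    P,uv=cloud(p,p['depth']>.05); zg=s['ee_pos'][2]-.038
    d=np.hypot(*(P[:,:2]-c).T)<.145
    for nm,a,b in (('held rim',zg+.036,zg+.046),('lower rim',.056,.067)):
        T=P[d&(P[:,2]>a)&(P[:,2]<b)]
        if len(T)>20: print(nm,len(T),np.round(np.median(T[:,2]),4),cv2.minAreaRect((T[:,:2]*1000).astype(np.float32)))
E
python3 -c "
from f import *
p=imaging.camera('wrist');s=read_state();print(s['clock'],s['ee_pos'],s['ee_rot'],s['force'],s['opening'],s['grip_force'])
save(p,'w10');rects(p,s,[.603,-.187])
p=imaging.camera('top');save(p,'t10');rects(p,s,[.603,-.187])
go(.603,-.187,.15,169.8)"
```

```text
30.35 [ 0.60303338 -0.1887705   0.22591184] [-1.79972543e+02 -8.81387058e-02  1.69774848e+02] [-0.68714703  0.20894623 -3.30048251] 0.013272029293851495 68.60211253166199
held rim 16088 0.2298 ((595.643798828125, -189.65736389160156), (233.7862548828125, 106.90116119384766), 79.52082061767578)
lower rim 1430 0.0619 ((548.5140380859375, -178.00155639648438), (231.18411254882812, 9.66070556640625), 79.83948516845703)
held rim 388 0.2316 ((606.25244140625, -156.06427001953125), (165.2762451171875, 119.64326477050781), 79.8802261352539)
lower rim 226 0.0635 ((563.4334716796875, -146.58013916015625), (235.9237518310547, 103.48249816894531), 50.311763763427734)
row [0.0006, -0.001, 0.1522, 0.0003, -0.0004, 0.0007]
```

View pics/w10.png

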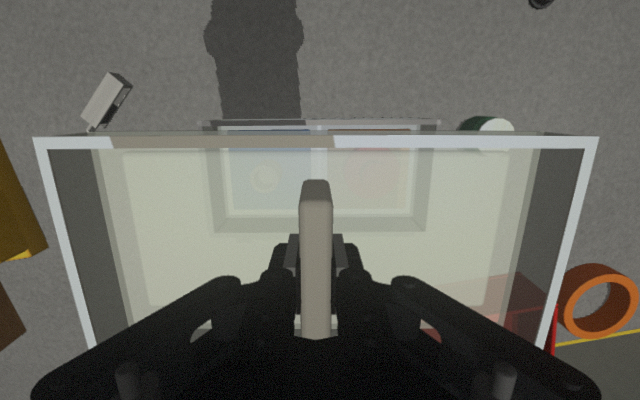

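carry_out(
  moves=[
    [0,0,0.05,0,0,0,5],
    [0,0,0.1,0,0,0,5],
    [0,0,0.15,0,0,0,5],
    [0,0,0.2,0,0,0,5],
    [0,0,0.22,0,0,0,5],
    [0,0,0.22,0,0,0,5],
    [0,0,0.22,0,0,0,5],
    [0,0,0.22,0,0,0,5],
  ],
)

```text
clock: 31.2
ee_pos: [0.6049, -0.1866, 0.1182]
ee_rot: [-180.0, 0.1, 170.0]
force: [0.7, -0.5, -3.2]
opening: 0.0134
grip_force: 68.5
```

```bash
python3 -c "
from f import *
p=imaging.camera('wrist');s=read_state();print(s['clock'],s['ee_pos'],s['ee_rot'],s['force'],s['opening'],s['grip_force'])
rects(p,s,[.603,-.187])
p=imaging.camera('scene');s=read_state();print(s['ee_pos']);save(p,'s11');rects(p,s,[.603,-.187]);P=cloud(p)[0]
c=np.array([.6022,-.1872]);a=np.radians(-10.1);u=(P[:,:2]-c)@[np.cos(a),np.sin(a)];v=(P[:,:2]-c)@[-np.sin(a),np.cos(a)]
k=(abs(u)<.08)&(abs(v)<.14)
for n,a_,b in(('held',.112,.125),('low',.05,.066)):
  q=k&(P[:,2]>a_)&(P[:,2]<b)&((u>.045)|(v>.1));print(n,q.sum(),'umax',np.percentile(u[q],[95,99]),'vmax',np.percentile(v[q],[95,99]))
cv2.imwrite('pics/s11c.png',cv2.resize(p['image'][130:260,200:360,::-1],None,fx=4,fy=4))
go(.603,-.187,.092,169.8)"
```

```text
31.25 [ 0.60478721 -0.18675231  0.11811961] [-1.79987711e+02  1.37952149e-01  1.69984700e+02] [-0.08339233 -0.5698892  -3.1645073 ] 0.013200016104570663 68.46943616867065
held rim 16187 0.122 ((597.8678588867188, -184.07028198242188), (234.36639404296875, 106.5601806640625), 79.8995132446289)
lower rim 2298 0.0619 ((545.6718139648438, -177.97669982910156), (231.29798889160156, 3.661865234375), 80.00146484375)
[ 0.60462953 -0.18678146  0.11793593]
held rim 539 0.1215 ((604.8490600585938, -185.86734008789062), (236.1545867919922, 122.15520477294922), 80.21209716796875)
lower rim 277 0.0611 ((603.8619995117188, -188.30369567871094), (234.0557403564453, 122.17268371582031), 80.27533721923828)
held 386 umax [0.06265567 0.06341509] vmax [0.11761033 0.1187922 ]
low 402 umax [0.06172429 0.06260442] vmax [0.11490959 0.11614423]
row [0.0032, -0.001, 0.0519, -0.0001, 0.0007, 0.001]
```

View pics/s11c.png

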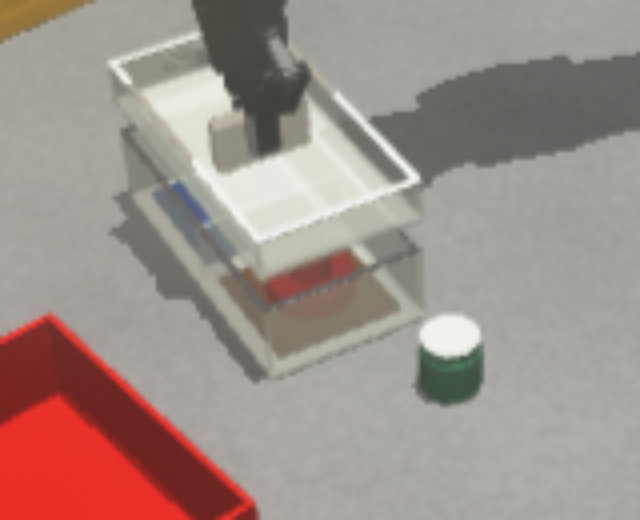

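carry_out(
  moves=[
    [0.002,-0.0054,0,0,0,0,5],
    [0.002,-0.0054,0.01,0,0,0,5],
    [0.002,-0.0054,0.02,0,0,0,5],
    [0.002,-0.0054,0.03,0,0,0,5],
    [0.002,-0.0054,0.038,0,0,0,5],
    [0.002,-0.0054,0.044,0,0,0,5],
    [0.002,-0.0054,0.049,0,0,0,5],
    [0.002,-0.0054,0.049,0,0,0,5],
  ],
)

```text
clock: 32.1
ee_pos: [0.6025, -0.1892, 0.0921]
ee_rot: [-180.0, 0.0, 170.0]
force: [-0.5, 0.3, -3.1]
opening: 0.013
grip_force: 68.7
```

```bash
python3 -c "
from f import *
p=imaging.camera('wrist');s=read_state();print(s['clock'],s['ee_pos'],s['ee_rot'],s['force'],s['opening'],s['grip_force'])
rects(p,s,[.603,-.187])
p=imaging.camera('scene');s=read_state();print(s['ee_pos'],s['force']);rects(p,s,[.603,-.187])"
```

```text
32.15 [ 0.60256407 -0.18916978  0.09210598] [-1.79999642e+02  3.77734898e-03  1.69983345e+02] [-0.09149388 -0.7431264  -2.62408867] 0.013279908395308668 68.70949387550354
held rim 16118 0.096 ((595.7727661132812, -186.84756469726562), (233.6259765625, 107.03404998779297), 79.93144226074219)
lower rim 52284 0.0656 ((600.327880859375, -187.32901000976562), (229.85923767089844, 115.53273010253906), 80.01809692382812)
[ 0.60258395 -0.18921136  0.09215056] [-0.27769071 -0.05142327 -2.4503529 ]
held rim 527 0.0954 ((603.1358032226562, -188.0995330810547), (236.28561401367188, 122.0963134765625), 80.13806915283203)
lower rim 867 0.0651 ((605.8275756835938, -187.412841796875), (232.9296417236328, 118.3416519165039), 80.4340591430664)
```

carry_out(
  moves=[
    [0,0,0.001,0,0,0,5],
    [0,0,0.002,0,0,0,5],
    [0,0,0.003,0,0,0,5],
    [0,0,0.003,0,0,0,5],
    [0,0,0.003,0,0,0,5],
    [0,0,0.003,0,0,0,5],
    [0,0,0.003,0,0,0,5],
    [0,0,0.003,0,0,0,5],
  ],
)

```text
clock: 33.0
ee_pos: [0.6026, -0.1892, 0.0918]
ee_rot: [-180.0, 0.0, 170.0]
force: [-2.3, 0.1, 5.8]
opening: 0.013
grip_force: 70.2
```

carry_out(
  moves=[
    [0,0,0,0,0,0,50],
    [0,0,0,0,0,0,50],
    [0,0,0,0,0,0,50],
    [0,0,0,0,0,0,50],
    [0,0,0,0,0,0,50],
    [0,0,0,0,0,0,50],
    [0,0,-0.06,0,0,0,50],
    [0,0,-0.14,0,0,0,50],
  ],
)

```text
clock: 33.8
ee_pos: [0.6011, -0.1889, 0.1593]
ee_rot: [180.0, -0.3, 170.0]
force: [0.4, 0.1, 0.8]
opening: 0.0502
grip_force: 0.0
```

carry_out(
  moves=[
    [0,0,-0.1,0,0,0,50],
    [0.1,-0.08,-0.14,0,0,0.04,50],
    [0.2,-0.16,-0.14,0,0,0.08,50],
    [0.2,-0.24,-0.14,0,0,0.12,50],
    [0.2,-0.24,-0.14,0,0,0.16,50],
    [0.2,-0.24,-0.14,0,0,0.2,50],
    [0.2,-0.24,-0.14,0,0,0.24,50],
    [0.2,-0.24,-0.14,0,0,0.24,50],
  ],
)

```text
clock: 34.6
ee_pos: [0.4831, -0.29, 0.2308]
ee_rot: [-180.0, 0.0, 126.7]
force: [-0.2, 0.5, -0.3]
opening: 0.0499
grip_force: 0.0
```

```bash
python3 -c "
from f import *
s=read_state();print(s['clock'],s['ee_pos'],s['ee_rot'],s['force'],s['opening'],s['q'])
for n in('top','scene'):
  p=imaging.camera(n);P=cloud(p)[0];T=P[(np.hypot(P[:,0]-.603,P[:,1]+.187)<.145)&(P[:,2]>.09)&(P[:,2]<.1015)];print(n,len(T),np.median(T[:,2]),cv2.minAreaRect((T[:,:2]*1000).astype(np.float32)))
p=imaging.camera('wrist');obj(p,'clip_mid',.006)
go(.482,-.404,.15,127.5)"
```

```text
34.6 [ 0.48307171 -0.29002788  0.23075152] [-1.79996810e+02  1.35484589e-02  1.26660847e+02] [-0.1853367   0.48130669 -0.31368371] 0.049891460546810214 [27.88582306 24.15375665  0.89363313 97.14597546 -0.41796262 58.69256127
 65.57919676]
top 600 0.0976380247587445 ((599.7574462890625, -189.0111846923828), (231.40699768066406, 119.72913360595703), 80.08679962158203)
scene 599 0.09534810189874221 ((603.0789184570312, -188.94711303710938), (237.05203247070312, 122.19100952148438), 79.845458984375)
clip_mid 0.84 [258. 225.] ztop 0.0184 circ [ 478.8 -400.2] 26.2 rect ((479.1607360839844, -399.77587890625), (20.02749252319336, 49.37557601928711), 39.948394775390625) bbox mid [ 478.8 -394.3]
row [-0.1811, -0.1394, 0.1612, -0.0, -0.0, -0.003]
```

carry_out(
  moves=[
    [-0.1,-0.08,0.05,0,0,0,50],
    [-0.18,-0.14,0.1,0,0,0,50],
    [-0.18,-0.14,0.12,0,0,0,50],
    [-0.18,-0.14,0.12,0,0,0,50],
    [-0.18,-0.14,0.12,0,0,0,50],
    [-0.18,-0.14,0.12,0,0,0,50],
    [-0.18,-0.14,0.12,0,0,0,50],
    [-0.18,-0.14,0.12,0,0,0,50],
  ],
)

```text
clock: 35.6
ee_pos: [0.4817, -0.4031, 0.1717]
ee_rot: [180.0, 0.1, 126.9]
force: [0.5, -0.1, -0.4]
opening: 0.0499
grip_force: 0.0
```

```bash
python3 -c "
from f import *
p=imaging.camera('wrist');s=read_state();print(s['clock'],s['ee_pos'],s['ee_rot'],s['force'],s['opening'])
save(p,'w12');obj(p,'clip_mid',.005)
P=cloud(p)[0];T=P[(np.hypot(P[:,0]-.482,P[:,1]+.404)<.06)&(P[:,2]>.014)&(P[:,2]<.023)];print(len(T),cv2.minAreaRect((T[:,:2]*1000).astype(np.float32)))
go(.482,-.404,.024,127.5)"
```

```text
35.65 [ 0.48154326 -0.40329648  0.17153705] [1.79970713e+02 6.56790517e-02 1.26862963e+02] [ 1.21137876  0.11478868 -0.32224552] 0.050149268994796395
clip_mid 0.67 [314. 186.] ztop 0.0186 circ [ 482.2 -404.4] 31.1 rect ((482.4071350097656, -404.852783203125), (19.925168991088867, 60.49629592895508), 38.304054260253906) bbox mid [ 482.  -404.4]
1265 ((482.3858337402344, -404.8050537109375), (19.946245193481445, 60.59298324584961), 38.25950241088867)
row [-0.0013, 0.0002, 0.2947, 0.0001, 0.0003, -0.0036]
```

View pics/w12.png

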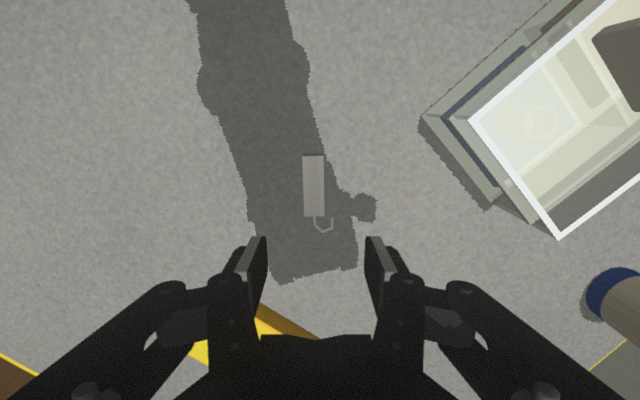

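carry_out(
  moves=[
    [-0.0035,0,0.08,0,0,-0.008,50],
    [-0.0035,0,0.16,0,0,-0.008,50],
    [-0.0035,0,0.22,0,0,-0.008,50],
    [-0.0035,0,0.27,0,0,-0.008,50],
    [-0.0035,0,0.298,0,0,-0.008,50],
    [-0.0035,0,0.298,0,0,-0.008,50],
    [-0.0035,0,0.298,0,0,-0.008,50],
    [-0.0035,0,0.298,0,0,-0.008,50],
  ],
  force=40,
)

```text
clock: 36.5
ee_pos: [0.4828, -0.4061, 0.0233]
ee_rot: [180.0, 0.1, 128.2]
force: [0.1, -0.1, 1.1]
opening: 0.0502
grip_force: 0.0
```

carry_out(
  moves=[
    [0,0,0,0,0,0,12],
    [0,0,0,0,0,0,12],
    [0,0,0,0,0,0,12],
    [0,0,0,0,0,0,12],
    [0,0,0,0,0,0,12],
    [0,0,0,0,0,0,12],
    [0,0,0,0,0,0,12],
    [0,0,0,0,0,0,12],
  ],
)

```text
clock: 37.3
ee_pos: [0.4825, -0.4058, 0.0228]
ee_rot: [180.0, 0.1, 128.2]
force: [-1.5, -0.1, 6.3]
opening: 0.0189
grip_force: 39.7
```

```bash
python3 -c "
from f import *
p=imaging.camera('wrist');s=read_state();print(s['clock'],s['ee_pos'],s['ee_rot'],s['force'],s['opening'],s['grip_force'])
obj(p,'clip_mid',.005)
go(.482,-.404,.2,128);go(.5,-.3,.2,170)"
```

```text
37.35 [ 0.48245846 -0.4057512   0.02278676] [1.79979547e+02 9.15382249e-02 1.28217931e+02] [-0.81070696  0.38739249  7.02403632] 0.018737645390275278 39.73109096288681
clip_mid 0.79 [317. 253.] ztop 0.0184 circ [ 482.7 -404. ] 31.5 rect ((482.7310791015625, -403.9748229980469), (19.800579071044922, 60.51987075805664), 38.2769660949707) bbox mid [ 482.4 -403.9]
row [0.0028, 0.0017, -0.3544, 0.0001, 0.0005, 0.0012]
row [0.1439, 0.1586, -0.3546, -0.0001, 0.0005, -0.2321]
```

carry_out(
  moves=[
    [0,0,-0.06,0,0,0,12],
    [0,0,-0.16,0,0,0,12],
    [0,0,-0.26,0,0,0,12],
    [0,0,-0.354,0,0,-0.04,12],
    [0.05,0.05,-0.354,0,0,-0.08,12],
    [0.1,0.1,-0.354,0,0,-0.12,12],
    [0.14,0.158,-0.354,0,0,-0.16,12],
    [0.14,0.158,-0.354,0,0,-0.2,12],
  ],
)

```text
clock: 38.2
ee_pos: [0.5029, -0.2952, 0.1993]
ee_rot: [179.8, 0.1, 164.9]
force: [-0.8, -0.2, -0.8]
opening: 0.0191
grip_force: 39.2
```

```bash
python3 -c "
from h import *
s=read_state();print(s['clock'],s['ee_pos'],s['ee_rot'],s['force'],s['opening'],s['grip_force'])
go(.5817,-.2448,.19,170)"
```

```text
38.2 [ 0.50290762 -0.29521717  0.19934326] [1.79809647e+02 5.11470138e-02 1.64942169e+02] [-0.76394461 -0.19198162 -0.76678952] 0.019076930897227177 39.230037331581116
row [-0.126, 0.1382, 0.0193, 0.001, 0.0003, -0.0281]
```

carry_out(
  moves=[
    [-0.06,0.07,0,0,0,-0.028,12],
    [-0.126,0.138,0,0,0,-0.028,12],
    [-0.126,0.138,0.02,0.001,0,-0.028,12],
    [-0.126,0.138,0.02,0.001,0,-0.028,12],
    [-0.126,0.138,0.02,0.001,0,-0.028,12],
    [-0.126,0.138,0.02,0.001,0,-0.028,12],
    [-0.126,0.138,0.02,0.001,0,-0.028,12],
    [-0.126,0.138,0.02,0.001,0,-0.028,12],
  ],
)

```text
clock: 39.0
ee_pos: [0.5797, -0.253, 0.1891]
ee_rot: [-179.8, 0.0, 169.2]
force: [-0.1, 0.2, -0.5]
opening: 0.0188
grip_force: 39.3
```

```bash
python3 -c "
from f import *
p=imaging.camera('wrist');s=read_state();print(s['clock'],s['ee_pos'],s['ee_rot'],s['force'],s['opening'],s['grip_force'])
obj(p,'clip_mid',.006)
P=cloud(p)[0];T=P[(np.hypot(P[:,0]-.603,P[:,1]+.187)<.145)&(P[:,2]>.09)&(P[:,2]<.1015)];print(len(T),np.median(T[:,2]),cv2.minAreaRect((T[:,:2]*1000).astype(np.float32)))
go(.5817,-.2448,.091,170)"
```

```text
39.05 [ 0.57984891 -0.25282479  0.18906053] [-1.79803749e+02  1.79754984e-02  1.69203467e+02] [-0.03000938  0.31170442 -0.5563411 ] 0.018614583697701 39.28190499544144
clip_mid 0.91 [316. 250.] ztop 0.1847 circ [ 579.8 -251.3] 31.4 rect ((580.0577392578125, -251.87741088867188), (20.09264373779297, 60.945892333984375), 79.1025161743164) bbox mid [ 579.8 -251.7]
6170 0.09587093643240488 ((602.0989990234375, -187.35220336914062), (233.01547241210938, 120.16425323486328), 79.61263275146484)
row [-0.0005, 0.0168, 0.1958, -0.0011, 0.0001, -0.0043]
```

carry_out(
  moves=[
    [0,0.0168,0,-0.001,0,-0.004,12],
    [0,0.0168,0.06,-0.001,0,-0.004,12],
    [0,0.0168,0.12,-0.001,0,-0.004,12],
    [0,0.0168,0.16,-0.001,0,-0.004,12],
    [0,0.0168,0.185,-0.001,0,-0.004,12],
    [0,0.0168,0.194,-0.001,0,-0.004,12],
    [0,0.0168,0.194,-0.001,0,-0.004,12],
    [0,0.0168,0.194,-0.001,0,-0.004,12],
  ],
)

```text
clock: 39.9
ee_pos: [0.5824, -0.2444, 0.0926]
ee_rot: [-180.0, 0.1, 170.0]
force: [-0.4, -0.6, -1.2]
opening: 0.0187
grip_force: 39.3
```

```bash
python3 -c "
from f import *
p=imaging.camera('wrist');s=read_state();print(s['clock'],s['ee_pos'],s['ee_rot'],s['force'],s['opening'],s['grip_force'])
obj(p,'clip_mid',.006)"
```

```text
39.95 [ 0.58237746 -0.24448017  0.09279939] [-1.79978420e+02  1.01011409e-01  1.69981442e+02] [ 0.61739546 -0.61945492 -0.41632307] 0.018793680155582446 39.28166627883911
clip_mid 0.64 [318. 250.] ztop 0.0883 circ [ 582.5 -242.9] 31.5 rect ((582.6104125976562, -243.21278381347656), (20.085346221923828, 60.942481994628906), 80.04946899414062) bbox mid [ 582.5 -243.2]
```

carry_out(
  moves=[
    [0,0,0.004,0,0,0,12],
    [0,0,0.0075,0,0,0,12],
    [0,0,0.0075,0,0,0,12],
    [0,0,0.0075,0,0,0,12],
    [0,0,0.0075,0,0,0,34],
    [0,0,0.0075,0,0,0,34],
    [0,0,0.0075,0,0,0,34],
    [0,0,0.0075,0,0,0,34],
  ],
)

```text
clock: 40.8
ee_pos: [0.5816, -0.2443, 0.0877]
ee_rot: [180.0, -0.0, 170.0]
force: [-0.5, -0.4, -0.1]
opening: 0.0338
grip_force: 0.0
```

carry_out(
  moves=[
    [0,0,0,0,0,0,34],
    [0,0,0,0,0,0,34],
    [0,0,-0.06,0,0,0,34],
    [0,0,-0.16,0,0,0,34],
    [0,0,-0.26,0,0,0,34],
    [0.05,0,-0.26,0,0,0,34],
    [0.1,0,-0.26,0,0,0,34],
    [0.1,0,-0.26,0,0,0,34],
  ],
)

```text
clock: 41.6
ee_pos: [0.5296, -0.2356, 0.2186]
ee_rot: [-180.0, -0.1, 169.9]
force: [-0.2, -0.6, -0.0]
opening: 0.0337
grip_force: 0.0
```

```bash
python3 -c "
from f import *
p=imaging.camera('wrist');s=read_state();print(s['clock'],s['ee_pos'],s['force'],s['opening'],s['grip_force'])
save(p,'w13');obj(p,'clip_mid',.006)
for n in('top','scene'):
  p=imaging.camera(n);P=cloud(p)[0];T=P[(np.hypot(P[:,0]-.603,P[:,1]+.187)<.145)&(P[:,2]>.09)&(P[:,2]<.1015)];print(n,len(T),np.median(T[:,2]),cv2.minAreaRect((T[:,:2]*1000).astype(np.float32)))
  obj(p,'grease_tin_mid');obj(p,'clip_mid',.006)"
```

```text
41.65 [ 0.53128289 -0.23574291  0.21848109] [1.24904216 0.19361453 0.5837938 ] 0.034020996807682 0.0
clip_mid 0.76 [318. 242.] ztop 0.0845 circ [ 582.4 -242.8] 31.6 rect ((582.518798828125, -243.30728149414062), (19.493141174316406, 61.192527770996094), 80.12127685546875) bbox mid [ 582.5 -243.1]
top 486 0.0975370664834064 ((599.7575073242188, -188.5570068359375), (230.58718872070312, 119.83080291748047), 79.95604705810547)
grease_tin_mid 0.55 [314. 177.] ztop 0.0497 circ [591.   -4.6] 19.7 rect ((590.6388549804688, -4.4437103271484375), (37.42536926269531, 35.74905776977539), 59.627593994140625) bbox mid [590.6  -3.9]
clip_mid 0.48 [410. 176.] ztop 0.0892 circ [ 578.5 -223. ] 43.6 rect ((574.3572998046875, -227.7419891357422), (26.30211639404297, 86.06671142578125), 48.29907989501953) bbox mid [ 580.1 -223. ]
scene 609 0.0952148060528263 ((602.1109619140625, -190.0480499267578), (239.27203369140625, 123.36599731445312), 79.876953125)
grease_tin_mid 0.64 [314. 223.] ztop 0.0467 circ [595.4  -4.5] 20.3 rect ((596.4031372070312, -5.056587219238281), (37.9880485534668, 35.77800369262695), 79.85466003417969) bbox mid [595.9  -4.7]
clip_mid 0.66 [256. 160.] ztop 0.0867 circ [ 594.5 -222. ] 45.1 rect ((600.88134765625, -232.5584716796875), (90.11445617675781, 49.797550201416016), 30.961631774902344) bbox mid [ 594.5 -225.7]
clip_mid 0.38 [276. 206.] ztop 0.0597 circ [ 608.1 -181.3] 121.7 rect ((654.5643310546875, -165.90780639648438), (101.16032409667969, 243.34852600097656), 18.3674373626709) bbox mid [ 625.9 -180.9]
```

View pics/w13.png

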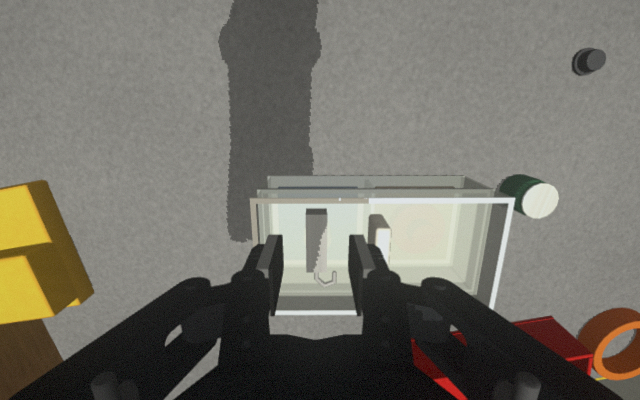

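The clip lies flat in the tray's near half (body around (317,240), top at 84 mm). The tier is seated and the tin is unmoved, so I'm handing in.

```bash
python3 -c "
from h import *
print(r.close_job())"
```

```text
the job is handed in; nothing more can be done
None
```

The hub kit is packed in the order you gave and the job is handed in at about 42 s; my last camera checks showed the tier seated, the clip flat and the tin unmoved, but the hand-in returned no verdict.

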